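# Clear the holding weight from the press and stamp the disc

### The arm

A 6-joint arm with a two-finger parallel gripper is mounted at the origin on the work surface. World frame = base frame: x ahead of the robot, y to its left, z up, the work surface at z = 0. Lengths are in m, angles in rad, forces in N, time in s.
With the tool pointing down it reaches from about 0.25 to 0.775 m from the base axis. Payload 8.9 kg.
Tool frame: the origin (TCP) lies midway between the tips of the shut fingers; the grasp point (between the pads) lies 19 mm behind it; z points along the fingers, y is the line along which they close (so a half turn about z gives the same grasp; the last joint's range is limited). The gripper opens to 85 mm and grips with 20 to 120 N. Pads are 22 mm wide; open, the fingers measure 114 mm over their backs; the gripper's body (76 mm by 85 mm) begins 54 mm behind the grasp point. The pads swing forward as they close: fully open they stand 13 mm farther back than shut.
Start: joints at [1.21, 0.291, -0.153, 1.127, 0, 1.431], TCP at [0.115, 0.512, 0.2] pointing down, gripper open.
Joint ranges: [-2.52, 2.52], [-0.91, 1.74], [-1.3, 1.37], [-1.96, 2.02], [-1.52, 1.47], [-3.14, 3.14]. Speed limits (rad/s): [2.22, 2.22, 2.79, 3.14, 3.14, 3.14].

### API

Orientations are given as a unit quaternion [x, y, z, w].
In Python, from plant import manip, get_image, spotter gives the robot as it stands. The module is installed in compiled form; this text tells all that it offers.
- The arm moves only by the tool jog_arm, never from a script. Its argument "targets" is a list of rows, each an object of numbers: "dx", "dy", "dz": the shift along the tool's x, y, z in mm; "spin": the turn about the tool's z in degrees. In form: [{"dx": .., "dy": .., "dz": .., "spin": ..}, ...]. A call has 1 to 5 rows; each row shifts and turns the commanded pose from where the row before left it, along the tool's axes as they then stand; what a row does not reach is not made up. A row lasts 1/8 s, in which the tool goes at most 62.5 mm and 10.7 degrees, less where a joint would pass 70% of its speed; a pose out of reach is approached as far as the arm can. A call with a gripper value outside its range is refused whole. "claw" is the finger opening in mm, from 0 to 85.4, set as the call begins (left out, the last holds). The fingers move at their own pace and stop on an object; the grip force is fixed at half the most. Time passes only in rows, so rows that do not move let the fingers close. It gives the time, the measured TCP pose, the force, the opening and the grip force at its end, in the units of the state.
- manip.get_obs(): the state, without advancing time (a new reading comes with each control period).
- get_image(name): name is "side" or "top"; returns a dict with "frame" (420x560x3 uint8, red, green, blue), "fx", "fy", "cx", "cy" (pixels), "world_from_camera" (4x4, takes a point from camera to world coordinates). Camera axes: x right, y down, z forward; pixel columns grow to the right and rows downward; lengths in m; the calibration is good to about 2 mm. A picture is of the moment at which its call begins. There is no depth.
- manip.job_done(): hands the job in; it is judged then, once.
Trained networks look in a picture, given as the dict that the camera call returned (one of the last four; its "shot" number tells which), for a name from the list of things; names that differ only in an ending like _2 or _b are one class to them, and where a whole thing is asked for, a point or a joint stands for the part that bears it (a point fixed in the world has none). Each returns a list of dicts, best first, with "confidence" (0 to 1); they miss things now and then, are a little off and sometimes report something else, mostly with a low value. They report only what shows in the picture. A call takes as long as a camera call. They do not tell look-alikes from the thing itself.
- spotter.find_in(target, picture): "position" ([column, row] in pixels, amid what is visible of it).
- spotter.outline_of(target, picture): "mask" (420x560 bool, what is visible of it) and "position" ([column, row] in pixels, amid what is visible of it).
- spotter.place_of(target, picture): "position" ([column, row] in pixels: a listed point, or the origin of a listed thing).
The state is a dict: "time_s": time; "qpos": joint angles; "qd": joint speeds; "tau": joint torques, N m; "eef_pos": TCP position; "orientation": TCP orientation; "contact_force": force on the tool from outside, world axes, zero at the start; "ft_torque": the same for the moment, N m; "finger_gap": finger opening in m; "gripper_force": force on a finger pad.
Only numpy, scipy, OpenCV 4.12 (cv2) and the standard library are available. Lean on these libraries where they do the work, as an engineer would, in place of code of your own. Each camera call takes 0.05 s, during which the arm holds its last target. There are 200 camera calls.

### The job

On the hand press a leather disc, ready for stamping, is still lying under its holding weight. Lift the weight out from under the stamp and lay it flat in its wooden tray without dropping it, leaving the disc centred on the bed; then push the press lever all the way down so that the stamp bears firmly on the disc for a moment, and let the lever come back up. Leave the spools, the dye jar and the hammer where they are.

Things in the scene. Friction and masses are not known exactly. Their poses are not given: they have to be found in the camera images.
- press: Dark green cast-iron hand stamping press (C-frame), fixed to the bench. Origin on the bench (z = 0) under the ram's axis. Its +y points to its column, the throat is open to its -y, its -x side faces the robot (yaw within 0.2 rad). Base 110 (x) by 235 mm, from y = -87 to +148 mm, 33 mm high. Column 46 mm wide in x, y = +85 to +141 mm, bed to head.
- ram: Ram of the press with a brass stamp at its foot: stamp 52 mm in diameter, 22 mm high, above it a 26 mm round steel bar. Origin: centre of the stamp's flat underside, 98 mm above the bench with the lever up: 48 mm above the disc's top, 18 mm above the weight's top. It goes straight down with the lever and cannot pass the weight.
- bed (a point): Centre of the top of the press's bed, a 100 x 100 mm steel plate, on the ram's axis, 45 mm above the bench.
- lever (a joint): Press lever, rad: 0 = up; it grows as the lever is pushed down and a spring returns it to 0. The stamp meets the disc at about 0.76 and bears firmly from about 0.77; end stop 0.80. Pivot at the press's y = +60 mm, 235 mm up, turning in its y-z plane; at 0 it rises 0.40 rad towards -y. Force at the grip: about 2 N at first, 5 to 6 N just before the disc, then stiffer, about 1.5 N per mm.
- lever_grip (a point): Middle of the lever's red round hand grip (28 mm in diameter, 86 mm long, along the lever), on its axis, 225 mm from the pivot: about 323 mm above the bench at rest, 158 mm with the stamp on the disc, moving less than 20 mm sideways meanwhile. Push it down from above with closed fingertips and ease it up again.
- disc: Stiff light-tan sole-leather disc, 90 mm in diameter, 5 mm thick, 35 g, loose on the bed under the stamp. Origin: centre of its underside.
- weight: Holding weight: brown leather-covered steel bar, 84 (its x) by 42 (its y) by 30 (z) mm, 0.5 to 0.8 kg, lying flat on the disc with its long axis roughly towards the robot. Origin: centre of its underside. Grasp it across its 42 mm width, on the half nearer the robot.
- tray: Shallow light-wood tray with a dark green floor, fixed to the bench: 160 (its x) by 140 (its y) mm outside, 20 mm high, walls and floor 8 mm thick (inside 144 x 124 mm: the weight fits at any yaw). Origin: centre of its underside. Its x points away from the robot (yaw 0.3 to 0.85 rad).
- spool_white: Bystander: standing spool of off-white thread, 54 mm in diameter, 74 mm high. Origin: centre of its underside.
- spool_brown: Bystander: standing spool of brown thread, 54 mm in diameter, 74 mm high. Origin: centre of its underside.
- dye_jar: Bystander: amber glass jar with a black cap, 64 mm in diameter, 85 mm high. Origin: centre of its underside.
- hammer: Bystander: hammer lying on the bench along its own x, 280 mm long, handle to its -x. Origin: on the bench under its middle.
- head (a point): Underside of the press head on the ram's axis, 165 mm up. The head overhangs the bed: x = -26 to +26, y = -35 to +89 mm of the press, top 254 mm up. A vertical gripper does not fit over the weight: reach in from the press's -x side, tool tilted 35 to 45 degrees from vertical, fingers pointing away from the robot; that side is open, and the weight comes out there once lifted a few mm.
Things that resemble listed ones, but are neither listed nor needed, are in the scene too. Of the things that look like the weight, the larger one is meant. What is shaped like the tray but pink is not meant.

How it is judged:
By the outcome, as a careful person would: the job done as asked, in the order asked, and still so for the second after the job is handed in, with the robot touching nothing.
It also fails if it takes over 72 s, if anything falls off the work surface, if the arm or the gripper's body presses on something with over 40 N, if the wrist force passes 120 N, or if a joint passes its speed limit or range.

## Working session

There is one attempt and no reset: what is moved stays moved. The work goes in short steps, Python scripts to look and compute and a tool call to move; the robot and the scene stay as the last step left them, time stands still between calls to the robot, and variables do not carry over. Pictures are saved under pics/ and viewed, at most 10 in all, crops included, and the job is handed in when it is done.

Besides the shell and the picture viewer there is one more tool, called after "Call:" in YAML: its name, and indented under it one key for each argument. jog_arm: Moves the arm, as the interface text tells. Its arguments: {"type":"object","properties":{"targets":{"type":"array","items":{"type":"object","properties":{"dx":{"type":"number"},"dy":{"type":"number"},"dz":{"type":"number"},"spin":{"type":"number"}}}},"claw":{"type":"number"}},"required":["targets"]}

```bash
mkdir -p pics
cat > h.py <<'E'
import numpy as np, cv2
from plant import manip, get_image, spotter
def ray(im,p):
    T=np.array(im["world_from_camera"]); d=np.array([(p[0]-im["cx"])/im["fx"],(p[1]-im["cy"])/im["fy"],1.])
    d=T[:3,:3]@d; return T[:3,3],d/np.linalg.norm(d)
def atz(im,p,z):
    o,d=ray(im,p); return o+d*(z-o[2])/d[2]
def tri(a,pa,b,pb):
    o1,d1=ray(a,pa);o2,d2=ray(b,pb)
    s=np.linalg.lstsq(np.c_[d1,-d2],o2-o1,rcond=None)[0]
    p,q=o1+s[0]*d1,o2+s[1]*d2; return (p+q)/2,np.linalg.norm(p-q)
def proj(im,X):
    T=np.linalg.inv(np.array(im["world_from_camera"])); c=T[:3,:3]@np.array(X)+T[:3,3]
    return np.array([im["fx"]*c[0]/c[2]+im["cx"],im["fy"]*c[1]/c[2]+im["cy"]])
def save(im,n,crop=None,k=1):
    f=im["frame"][:,:,::-1]
    if crop: f=f[crop[1]:crop[3],crop[0]:crop[2]]
    cv2.imwrite("pics/"+n,cv2.resize(f,None,fx=k,fy=k,interpolation=cv2.INTER_CUBIC))
E
python3 - <<'E'
from h import *
np.set_printoptions(precision=4,suppress=True)
s=get_image("side");t=get_image("top")
save(s,"s0.png",k=1.4);save(t,"t0.png",k=1.4)
for n,im in(("s",s),("t",t)):
    T=np.array(im["world_from_camera"]);print(n,T[:3,3],T[:3,2],im["fx"])
for k in ["press","ram","bed","lever_grip","disc","weight","tray","spool_white","spool_brown","dye_jar","hammer","head"]:
    for n,im in(("s",s),("t",t)):
        print(k,n,[(np.round(r["position"]).tolist(),round(r["confidence"],2)) for r in spotter.place_of(k,im)[:4]])
print(manip.get_obs())
E
```

```text
s [1.1511 0.4619 1.1768] [-0.4876 -0.3975 -0.7773] 471.75375888140167
t [ 0.3283 -0.0335  1.5846] [ 0.1554 -0.     -0.9879] 537.8266728175685
press s [([262.0, 266.0], 0.62)]
press t [([279.0, 210.0], 0.95)]
ram s [([261.0, 248.0], 0.72)]
ram t [([279.0, 200.0], 0.57)]
bed s [([262.0, 261.0], 0.79)]
bed t [([281.0, 206.0], 0.69)]
lever_grip s [([209.0, 171.0], 0.96)]
lever_grip t [([345.0, 177.0], 0.73), ([278.0, 199.0], 0.39)]
disc s [([260.0, 259.0], 0.76)]
disc t [([282.0, 203.0], 0.53)]
weight s [([256.0, 258.0], 0.81), ([161.0, 251.0], 0.34)]
weight t [([287.0, 206.0], 0.51), ([291.0, 255.0], 0.5)]
tray s [([424.0, 264.0], 0.63), ([408.0, 342.0], 0.57)]
tray t [([154.0, 309.0], 0.84), ([134.0, 220.0], 0.64)]
spool_white s [([336.0, 373.0], 0.93), ([204.0, 175.0], 0.22)]
spool_white t [([172.0, 170.0], 0.97)]
spool_brown s [([163.0, 249.0], 0.71)]
spool_brown t [([371.0, 160.0], 0.67)]
dye_jar s [([230.0, 325.0], 0.61)]
dye_jar t [([266.0, 146.0], 0.86)]
hammer s [([206.0, 180.0], 0.87)]
hammer t [([408.0, 256.0], 0.74), ([281.0, 208.0], 0.59)]
head s [([260.0, 234.0], 0.6)]
head t [([282.0, 194.0], 0.63)]
{'time_s': 1.3, 'qpos': array([ 1.2097,  0.2907, -0.1534,  1.1267, -0.    ,  1.4315]), 'qd': array([-0.0009, -0.0004, -0.0004,  0.0015, -0.0006, -0.0005]), 'tau': array([  0.0021, -53.7013,  33.1635,   0.0018,  -0.0002,   0.    ]), 'eef_pos': array([0.1155, 0.5122, 0.2003]), 'orientation': array([0.1107, 0.9939, 0.    , 0.    ]), 'contact_force': array([ 0.2015,  0.2691, -0.0773]), 'ft_torque': array([0.0125, 0.031 , 0.0063]), 'gripper_force': 0.0, 'finger_gap': 0.08571547725845625}
```

View pics/s0.png

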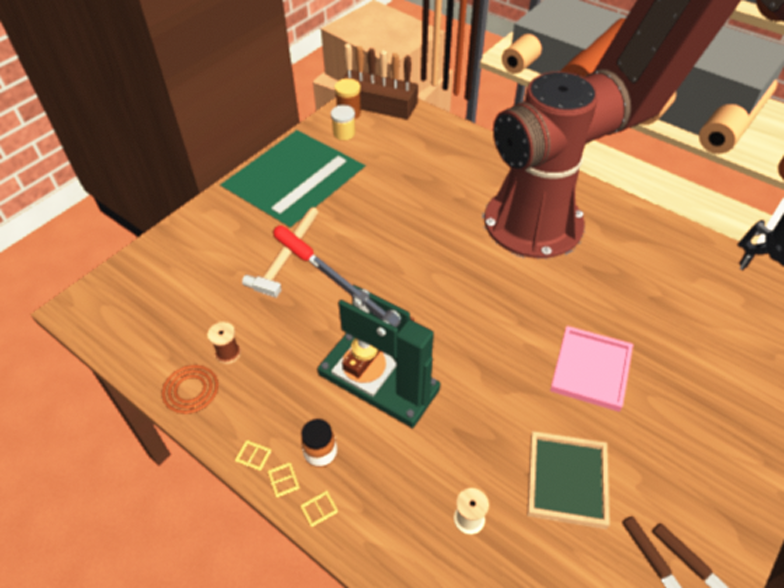

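View pics/t0.png

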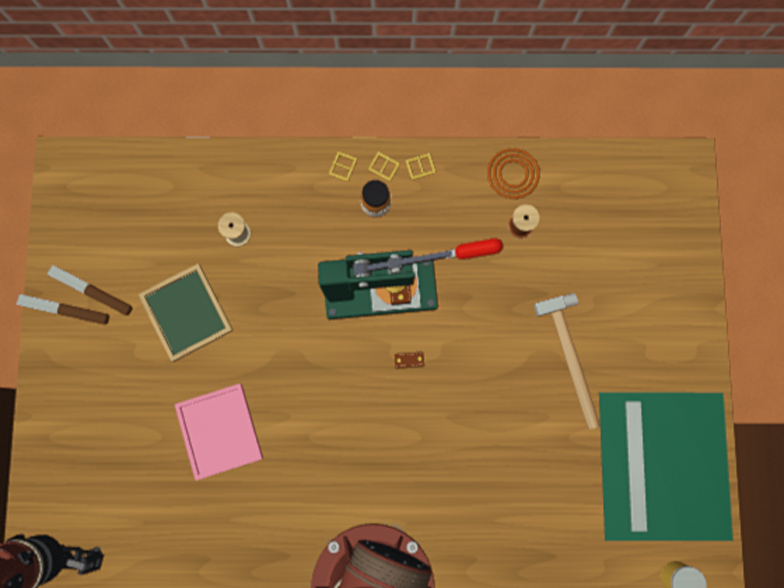

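Run:
```python
from h import *
np.set_printoptions(precision=4,suppress=True)
s=get_image("side");t=get_image("top")
a=cv2.resize(s["frame"][205:305,220:320],None,fx=4,fy=4,interpolation=cv2.INTER_CUBIC)
b=cv2.resize(t["frame"][170:270,220:320],None,fx=4,fy=4,interpolation=cv2.INTER_CUBIC)
cv2.imwrite("pics/c1.png",np.hstack([a,b])[:,:,::-1])
for n,ps,pt in [("bed",(262,261),(281,206)),("ram",(261,248),(279,200)),("grip",(209,171),(345,177)),("disc",(260,259),(282,203)),("weight",(256,258),(287,206)),("tray",(408,342),(134,220)),("head",(260,234),(282,194)),("press",(262,266),(279,210))]:
    print(n,*tri(s,ps,t,pt))
for k in ["tray","weight"]:
    for n,im in(("s",s),("t",t)):
        for r in spotter.outline_of(k,im)[:2]:
            c=max(cv2.findContours(r["mask"].astype(np.uint8),0,2)[0],key=cv2.contourArea)
            print(k,n,r["position"],r["confidence"],cv2.minAreaRect(c),r["mask"].sum())
            if k=="tray":
                q=cv2.boxPoints(cv2.minAreaRect(c)) if n=="t" else cv2.approxPolyDP(c,8,True)[:,0]
                print(np.array([atz(im,p,.02)[:2] for p in q]))
```

```text
bed [ 0.6029 -0.0419  0.0321] 0.0016419531282450479
ram [ 0.6073 -0.0369  0.1072] 0.003901342772708745
grip [ 0.6198 -0.1909  0.3246] 0.00578038276177076
disc [ 0.6088 -0.0443  0.0475] 0.0007003103708988072
weight [ 0.6042 -0.061   0.0311] 0.005323259628836023
tray [0.5597 0.3984 0.0171] 0.014111706054165177
head [ 0.6091 -0.0412  0.1714] 0.004750560157424422
press [ 0.599  -0.0402  0.0013] 0.011516807326421593
tray s [408.1, 344.2] 0.75 ((406.0821228027344, 342.9542541503906), (57.937599182128906, 66.64274597167969), 1.847610354423523) 3483
[[0.5206 0.3005]
 [0.6652 0.3771]
 [0.6003 0.4962]
 [0.4561 0.4211]]
tray s [425.2, 259.6] 0.68 ((423.2807922363281, 262.8038635253906), (52.711177825927734, 48.58900833129883), 15.255120277404785) 2451
[[0.2589 0.2296]
 [0.4143 0.28  ]
 [0.3725 0.4062]
 [0.2181 0.3597]]
tray t [155.2, 305.6] 0.65 ((156.32028198242188, 308.02490234375), (56.791561126708984, 52.257781982421875), 72.6459732055664) 2860
[[0.3617 0.4144]
 [0.4067 0.272 ]
 [0.2529 0.2188]
 [0.2093 0.3592]]
tray t [133.4, 222.6] 0.58 ((132.30001831054688, 223.60000610351562), (54.11284255981445, 49.1934928894043), 63.43495178222656) 2657
[[0.5906 0.4979]
 [0.657  0.3708]
 [0.5125 0.2941]
 [0.448  0.4199]]
weight s [252.2, 260.5] 0.6 ((253.03843688964844, 260.1922912597656), (16.91835594177246, 14.699555397033691), 33.6900634765625) 209
weight t [293.1, 256.7] 0.74 ((291.5, 257.5), (11.0, 19.0), 90.0) 212
weight t [288.4, 214.4] 0.58 ((285.9399719238281, 212.07998657226562), (11.17228889465332, 14.849242210388184), 81.8698959350586) 149
```

View pics/c1.png

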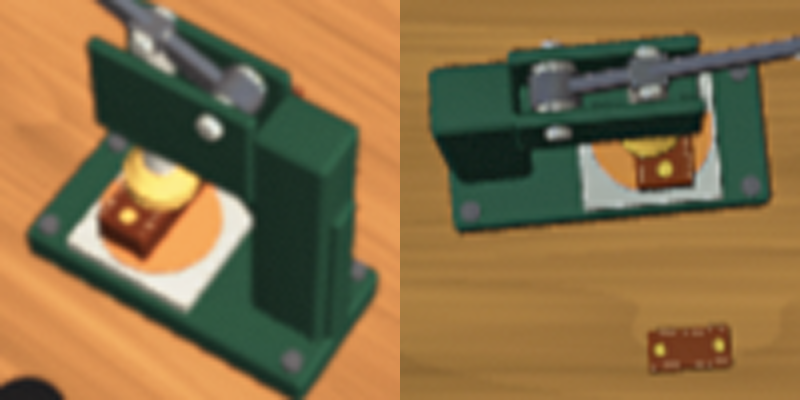

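The crop shows the real weight on the tan disc under the stamp: near-end stud at about (286,212) in the top view and far-end stud at (252,259) in the side view. The smaller bar at (292,257) in the top view is a decoy lying on the bench in front of the press. The tray is the green-floored one (133,223 top), not the pink one (156,309).

Run:
```python
from h import *
np.set_printoptions(precision=4,suppress=True)
s=get_image("side");t=get_image("top")
S=lambda x,y:(220+x/4-.4,205+y/4-.4); T=lambda x,y:(220+(x-400)/4-.4,170+y/4-.4)
print("base top view near: -y,+... ",[atz(t,T(*p),.033)[:2] for p in((457,230),(770,203),(755,68))])
print("base side",[atz(s,S(*p),.033)[:2] for p in((30,237),(298,390),(378,277))])
print("tri corner +x? ",tri(s,S(298,390),t,T(457,230)))
print("bed plate near corners z.045 top",[atz(t,T(*p),.045)[:2] for p in((584,209),(722,198))],"side",[atz(s,S(*p),.045)[:2] for p in((68,238),(190,308),(252,218),(120,165))])
print("studs: near",atz(t,T(664,168),.08),"far",atz(s,S(128,215),.08))
print("weight near edge z.08",[atz(t,T(*p),.08)[:2] for p in((641,180),(691,180))],[atz(s,S(*p),.08)[:2] for p in((105,213),(148,236))])
print("small",[atz(t,T(*p),.02)[:2] for p in((649,329),(650,370),(732,365))])
print("head top z.254",[atz(t,T(*p),.254)[:2] for p in((430,72),(698,38),(700,105))])
for n in ("lever_grip",):
    m=[]
    for im in(s,t):
        hsv=cv2.cvtColor(im["frame"],cv2.COLOR_RGB2HSV); M=cv2.inRange(hsv,(0,215,140),(6,255,255))|cv2.inRange(hsv,(174,215,140),(180,255,255))
        n_,l,st,ce=cv2.connectedComponentsWithStats(M); i=1+st[1:,4].argmax(); print(st[i],ce[i]); m.append(ce[i])
    print(tri(s,m[0],t,m[1]))
```

```text
base top view near: -y,+...  [array([0.5397, 0.096 ]), array([ 0.5599, -0.132 ]), array([ 0.6604, -0.1218])]
base side [array([ 0.6727, -0.1151]), array([0.652 , 0.1097]), array([0.5468, 0.1008])]
tri corner +x?  (array([ 0.5742,  0.0866, -0.1119]), np.float64(0.052084340711784215))
bed plate near corners z.045 top [array([0.5535, 0.0033]), array([ 0.5617, -0.0965])] side [array([ 0.6617, -0.0872]), array([0.6528, 0.0169]), array([0.5684, 0.0054]), array([ 0.5913, -0.0988])]
studs: near [ 0.5779 -0.0541  0.08  ] far [ 0.6372 -0.0498  0.08  ]
weight near edge z.08 [array([ 0.5692, -0.0378]), array([ 0.5693, -0.0732])] [array([ 0.6457, -0.0635]), array([ 0.6419, -0.0279])]
small [array([ 0.4689, -0.0439]), array([ 0.4391, -0.0446]), array([ 0.4428, -0.1042])]
head top z.254 [array([0.6102, 0.096 ]), array([ 0.6325, -0.0732]), array([ 0.5893, -0.0744])]Traceback (most recent call last):
  File "<stdin>", line 17, in <module>
ValueError: attempt to get argmax of an empty sequence
```

Call:
jog_arm:
  targets:
    - {"spin": -9,"dz": -40}
    - {"spin": -8.9,"dz": -50}
    - {"dx": -32,"dy": -35,"dz": -16}
    - {"dx": -36,"dy": -40,"dz": -16}
    - {"dx": -36,"dy": -40,"dz": -16}

```text
validation failed for argument at $.ta...
```

Call:
jog_arm:
  targets:
    - {"dx": -36,"dy": -40,"dz": -16}
    - {"dx": -36,"dy": -40,"dz": -16}
    - {"dx": -36,"dy": -40,"dz": -16}
    - {"dx": -36,"dy": -40,"dz": -16}
    - {"dx": -36,"dy": -40,"dz": -16}

```text
validation failed for argument at $.ta...
```

Call:
jog_arm:
  targets:
    - {"dx": -36,"dy": -40,"dz": -16}
    - {"dx": -36,"dy": -40,"dz": -16}
    - {"dx": -36,"dy": -32,"dz": -10}
    - {}

```text
validation failed for argument at $.ta...
```

```bash
cat > st.py <<'E'
from h import *
from scipy.spatial.transform import Rotation as R
np.set_printoptions(precision=4,suppress=True)
def st():
    o=manip.get_obs();M=R.from_quat(o["orientation"]).as_matrix()
    print(o["time_s"],"q",o["qpos"],"p",o["eef_pos"],"F",o["contact_force"],"gap",o["finger_gap"]);print(M,"tilt",np.degrees(np.arccos(-M[2,2])))
    return o,M
if __name__=="__main__": st()
E
python3 st.py
```

```text
1.7 q [ 1.2097  0.2907 -0.1534  1.1267 -0.      1.4315] p [0.1155 0.5122 0.2003] F [-0.0069  0.549  -1.2018] gap 0.08553158468958226
[[-0.9755  0.22    0.    ]
 [ 0.22    0.9755  0.0001]
 [-0.      0.0001 -1.    ]] tilt 0.0034166696481190808
```

Every row needs all four keys.

Call:
jog_arm:
  targets:
    - {"dx": 0,"dy": 0,"dz": -40,"spin": -9}
    - {"dx": 0,"dy": 0,"dz": -50,"spin": -8.9}
    - {"dx": -32,"dy": -35,"dz": -16,"spin": 0}
    - {"dx": -36,"dy": -40,"dz": -16,"spin": 0}
    - {"dx": -36,"dy": -40,"dz": -16,"spin": 0}

```text
time_s: 2.33
eef_pos: [0.2303, 0.406, 0.3389]
orientation: [-0.046, 0.999, 0.0, 0.0]
contact_force: [0.3, 0.7, -0.4]
finger_gap: 0.0854
gripper_force: 0.0
```

Call:
jog_arm:
  targets:
    - {"dx": -36,"dy": -40,"dz": -16,"spin": 0}
    - {"dx": -36,"dy": -40,"dz": -16,"spin": 0}
    - {"dx": -36,"dy": -40,"dz": -16,"spin": 0}
    - {"dx": -36,"dy": -40,"dz": -16,"spin": 0}
    - {"dx": -36,"dy": -40,"dz": -16,"spin": 0}

```text
time_s: 2.95
eef_pos: [0.4279, 0.2227, 0.419]
orientation: [-0.045, 0.999, 0.0, 0.0]
contact_force: [0.6, 0.0, -0.2]
finger_gap: 0.0852
gripper_force: 0.0
```

Call:
jog_arm:
  targets:
    - {"dx": -36,"dy": -40,"dz": -16,"spin": 0}
    - {"dx": -36,"dy": -40,"dz": -16,"spin": 0}
    - {"dx": -36,"dy": -32,"dz": -10,"spin": 0}
    - {"dx": 0,"dy": 0,"dz": 0,"spin": 0}

```text
time_s: 3.45
eef_pos: [0.5471, 0.1201, 0.459]
orientation: [-0.044, 0.999, -0.0, -0.001]
contact_force: [-0.2, 0.5, -0.9]
finger_gap: 0.0851
gripper_force: 0.0
```

```bash
python3 st.py
```

```text
3.45 q [ 0.0859  0.4119  0.7043  1.8642 -0.0004 -0.0013] p [0.5471 0.1201 0.459 ] F [-0.2404  0.4917 -0.9102] gap 0.0851015833116294
[[-0.9962 -0.0871 -0.001 ]
 [-0.0871  0.9962 -0.0005]
 [ 0.0011 -0.0004 -1.    ]] tilt 0.06594663591066828
```

Call:
jog_arm:
  targets:
    - {"dx": 0,"dy": 0,"dz": -40,"spin": 0}
    - {"dx": 0,"dy": 0,"dz": -40,"spin": 0}
    - {"dx": 0,"dy": 0,"dz": -40,"spin": 0}
    - {"dx": 0,"dy": 0,"dz": -40,"spin": 0}

```text
time_s: 3.95
eef_pos: [0.5128, 0.1158, 0.5495]
orientation: [-0.046, 0.998, 0.004, 0.041]
contact_force: [-0.6, 0.5, -0.3]
finger_gap: 0.0854
gripper_force: 0.0
```

```bash
python3 st.py
```

```text
3.95 q [ 0.0801  0.3607  0.8939  2.0215  0.0042 -0.0109] p [0.5128 0.1158 0.5495] F [-0.577   0.5442 -0.2652] gap 0.085402465771484
[[-0.9925 -0.0912  0.0817]
 [-0.0906  0.9958  0.0108]
 [-0.0824  0.0033 -0.9966]] tilt 4.727830773268127
```

Call:
jog_arm:
  targets:
    - {"dx": -40,"dy": 0,"dz": -40,"spin": 0}
    - {"dx": -40,"dy": 0,"dz": -40,"spin": 0}
    - {"dx": -40,"dy": 0,"dz": -40,"spin": 0}
    - {"dx": -40,"dy": 0,"dz": -40,"spin": 0}

```text
time_s: 4.45
eef_pos: [0.5922, 0.1149, 0.5891]
orientation: [-0.045, 0.991, 0.01, 0.124]
contact_force: [0.3, 0.5, -0.1]
finger_gap: 0.0853
gripper_force: 0.0
```

```bash
python3 st.py
```

```text
4.45 q [ 0.0613  0.4572  1.1557  2.0213  0.0154 -0.0276] p [0.5922 0.1149 0.5891] F [ 0.2735  0.4874 -0.0594] gap 0.08532193049502261
[[-0.9654 -0.0917  0.244 ]
 [-0.0869  0.9958  0.0304]
 [-0.2457  0.0082 -0.9693]] tilt 14.233612256868753
```

Call:
jog_arm:
  targets:
    - {"dx": -40,"dy": 6,"dz": -40,"spin": 0}
    - {"dx": -40,"dy": 5,"dz": -40,"spin": 0}
    - {"dx": -40,"dy": 4,"dz": -40,"spin": 0}
    - {"dx": -40,"dy": 4,"dz": -40,"spin": 0}

```text
time_s: 4.95
eef_pos: [0.6255, 0.1267, 0.6473]
orientation: [-0.045, 0.977, 0.017, 0.206]
contact_force: [0.8, 0.9, 0.0]
finger_gap: 0.0851
gripper_force: 0.0
```

```bash
python3 st.py
```

```text
4.95 q [ 0.0724  0.4847  1.3508  2.0214  0.023  -0.0138] p [0.6255 0.1267 0.6473] F [0.7596 0.8669 0.0421] gap 0.08505255003664923
[[-0.9113 -0.0942  0.4008]
 [-0.0799  0.9954  0.0521]
 [-0.4039  0.0155 -0.9147]] tilt 23.83929316901667
```

Call:
jog_arm:
  targets:
    - {"dx": -20,"dy": 2,"dz": -45,"spin": 0}
    - {"dx": -20,"dy": 2,"dz": -45,"spin": 0}
    - {"dx": -20,"dy": 2,"dz": -45,"spin": 0}
    - {"dx": -20,"dy": 2,"dz": -45,"spin": 0}

```text
time_s: 5.45
eef_pos: [0.5717, 0.1202, 0.7285]
orientation: [-0.044, 0.962, 0.023, 0.269]
contact_force: [1.1, 0.7, -0.8]
finger_gap: 0.0855
gripper_force: 0.0
```

```bash
python3 st.py
```

```text
5.45 q [ 0.0591  0.3451  1.3418  2.0211  0.0375 -0.0215] p [0.5717 0.1202 0.7285] F [ 1.0869  0.7252 -0.7512] gap 0.0855398194423196
[[-0.851  -0.0968  0.5161]
 [-0.0719  0.9951  0.0681]
 [-0.5202  0.0208 -0.8538]] tilt 31.370446256587147
```

Call:
jog_arm:
  targets:
    - {"dx": -25,"dy": 6,"dz": -45,"spin": 0}
    - {"dx": -25,"dy": 6,"dz": -45,"spin": 0}
    - {"dx": -25,"dy": 4,"dz": -45,"spin": 0}
    - {"dx": -25,"dy": 4,"dz": -45,"spin": 0}

```text
time_s: 5.95
eef_pos: [0.518, 0.1244, 0.8009]
orientation: [-0.043, 0.941, 0.03, 0.334]
contact_force: [0.7, -0.3, 0.7]
finger_gap: 0.0853
gripper_force: 0.0
```

```bash
python3 st.py
```

```text
5.95 q [ 0.071   0.232   1.3657  2.021   0.0405 -0.0066] p [0.518  0.1244 0.8009] F [ 0.7153 -0.2799  0.6963] gap 0.08526112024930675
[[-0.7727 -0.1015  0.6266]
 [-0.0616  0.9945  0.0852]
 [-0.6317  0.0272 -0.7747]] tilt 39.22144565567697
```

Call:
jog_arm:
  targets:
    - {"dx": 0,"dy": 0,"dz": 0,"spin": -2.5}
    - {"dx": 35.8,"dy": -15.4,"dz": 40.8,"spin": 0}
    - {"dx": 35.8,"dy": -15.4,"dz": 40.8,"spin": 0}
    - {"dx": 35.8,"dy": -15.4,"dz": 40.8,"spin": 0}
    - {"dx": 35.8,"dy": -15.4,"dz": 40.8,"spin": 0}

```text
time_s: 6.58
eef_pos: [0.5255, 0.085, 0.6812]
orientation: [-0.064, 0.94, 0.022, 0.335]
contact_force: [0.7, -0.4, 0.5]
finger_gap: 0.0856
gripper_force: 0.0
```

Call:
jog_arm:
  targets:
    - {"dx": 35.8,"dy": -15.4,"dz": 40.8,"spin": 0}
    - {"dx": 35.8,"dy": -15.4,"dz": 40.8,"spin": 0}
    - {"dx": 35.8,"dy": -15.4,"dz": 40.8,"spin": 0}
    - {"dx": 35.8,"dy": -15.4,"dz": 40.8,"spin": 0}

```text
time_s: 7.08
eef_pos: [0.5255, 0.0226, 0.4632]
orientation: [-0.064, 0.94, 0.022, 0.334]
contact_force: [0.1, 0.3, 0.1]
finger_gap: 0.0856
gripper_force: 0.0
```

```bash
cat > go.py <<'E'
import sys
from st import *
o,M=st(); G=np.array(list(map(float,sys.argv[1:4])))
print("tool delta mm",M.T@(G-o["eef_pos"])*1000)
E
python3 go.py .521 -.062 .15
```

```text
7.075 q [-0.267  -0.3265 -0.3435  0.9105  0.2492 -0.3192] p [0.5255 0.0226 0.4632] F [0.1341 0.2864 0.149 ] gap 0.0855616584695323
[[-0.7683 -0.1349  0.6258]
 [-0.1051  0.9909  0.0845]
 [-0.6314 -0.0009 -0.7754]] tilt 39.156484127296075
tool delta mm [210.1556 -82.9067 232.9176]
```

Call:
jog_arm:
  targets:
    - {"dx": 36,"dy": -14,"dz": 40,"spin": 0}
    - {"dx": 36,"dy": -14,"dz": 40,"spin": 0}
    - {"dx": 36,"dy": -14,"dz": 40,"spin": 0}
    - {"dx": 36,"dy": -14,"dz": 40,"spin": 0}
    - {"dx": 0,"dy": 0,"dz": 0,"spin": 0}

```text
time_s: 7.7
eef_pos: [0.5199, -0.0336, 0.2453]
orientation: [-0.062, 0.941, 0.024, 0.331]
contact_force: [0.1, 0.2, 0.9]
finger_gap: 0.0852
gripper_force: 0.0
```

```bash
python3 go.py .521 -.062 .15
python3 - <<'E'
from h import *
t=get_image("top"); s=get_image("side")
a=cv2.resize(s["frame"][190:310,200:320],None,fx=3.3,fy=3.3,interpolation=cv2.INTER_CUBIC)
b=cv2.resize(t["frame"][160:280,220:340],None,fx=3.3,fy=3.3,interpolation=cv2.INTER_CUBIC)
cv2.imwrite("pics/c2.png",np.hstack([a,b])[:,:,::-1])
E
```

```text
7.7 q [-0.4507 -0.2345 -0.8454  0.3718  0.3548 -0.4745] p [ 0.5199 -0.0336  0.2453] F [0.0704 0.1624 0.9179] gap 0.08521826071179787
[[-0.7736 -0.1331  0.6196]
 [-0.1016  0.9911  0.0861]
 [-0.6255  0.0037 -0.7802]] tilt 38.72039551586728
tool delta mm [ 61.7067 -28.6112  72.5977]
```

View pics/c2.png

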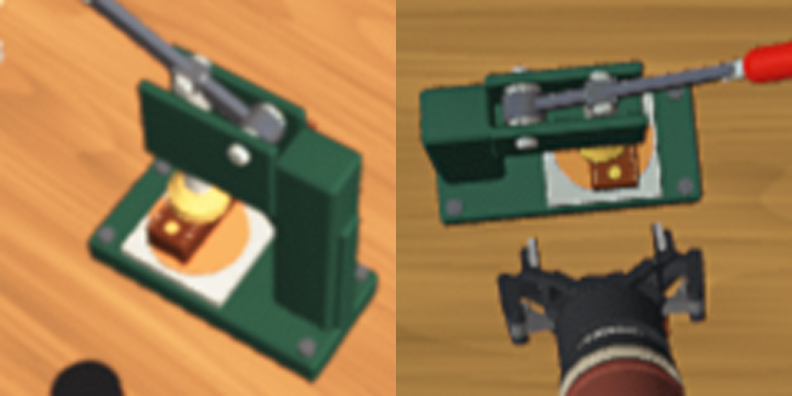

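The picture shows the tilted open gripper in front of the press (fingertips near (261,234) and (300,230) in the top view), with the weight and disc untouched. Next I continue to the pre-grasp pose.

Call:
jog_arm:
  targets:
    - {"dx": 31,"dy": -14,"dz": 36,"spin": 0}
    - {"dx": 31,"dy": -14,"dz": 36,"spin": 0}
    - {"dx": 0,"dy": 0,"dz": 0,"spin": 0}

```text
time_s: 8.18
eef_pos: [0.5239, -0.0623, 0.154]
orientation: [-0.063, 0.941, 0.023, 0.333]
contact_force: [0.7, 1.5, -0.1]
finger_gap: 0.0855
gripper_force: 0.0
```

```bash
python3 go.py .521 -.062 .15;python3 go.py .596 -.052 .0575|tail -1
```

```text
8.175 q [-0.5293 -0.0627 -1.0024  0.0644  0.3989 -0.5461] p [ 0.5239 -0.0623  0.154 ] F [ 0.6546  1.4533 -0.1234] gap 0.08548657031164043
[[-0.7705 -0.1344  0.6231]
 [-0.1037  0.9909  0.0854]
 [-0.629   0.0012 -0.7774]] tilt 38.973225362401
tool delta mm [4.7789 0.691  1.3315]
tool delta mm [  4.1333   0.4114 120.8336]
```

Call:
jog_arm:
  targets:
    - {"dx": 4,"dy": 0,"dz": 30,"spin": 0}
    - {"dx": 0,"dy": 0,"dz": 30,"spin": 0}
    - {"dx": 0,"dy": 0,"dz": 20,"spin": 0}
    - {"dx": 0,"dy": 0,"dz": 10,"spin": 0}
    - {"dx": 0,"dy": 0,"dz": 0,"spin": 0}

```text
time_s: 8.8
eef_pos: [0.5786, -0.055, 0.0839]
orientation: [-0.064, 0.94, 0.022, 0.335]
contact_force: [-0.1, -0.4, 0.1]
finger_gap: 0.0851
gripper_force: 0.0
```

```bash
python3 go.py .596 -.052 .0575
python3 - <<'E'
from h import *
t=get_image("top"); s=get_image("side")
a=cv2.resize(s["frame"][210:310,215:315],None,fx=4,fy=4,interpolation=cv2.INTER_CUBIC)
b=cv2.resize(t["frame"][170:270,230:330],None,fx=4,fy=4,interpolation=cv2.INTER_CUBIC)
cv2.imwrite("pics/c3.png",np.hstack([a,b])[:,:,::-1])
E
```

```text
8.8 q [-0.4348  0.1982 -1.0155 -0.2445  0.3476 -0.4628] p [ 0.5786 -0.055   0.0839] F [-0.0826 -0.361   0.1126] gap 0.08514219694451391
[[-0.7678 -0.1359  0.6261]
 [-0.1062  0.9907  0.0848]
 [-0.6318 -0.0014 -0.7751]] tilt 39.1855198275351
tool delta mm [ 2.9699  0.6405 31.5888]
```

View pics/c3.png

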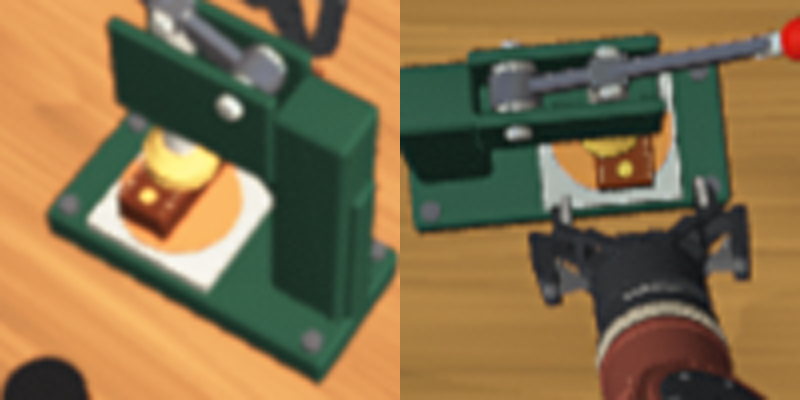

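Run:
```python
from h import *
t=get_image("top")
c=lambda X:((proj(t,X)-[230,170]+.4)*4+[400,0]).round(1)
print("tipmid",c((.5705,-.056,.094)),"tcp",c((.5786,-.055,.0839)))
for y in(-.056,-.051,-.046): print(y,"near top edge ctr",c((.565,y-.004,.08)),"stud",c((.577,y-.003,.08)))
print(c((.565,-.055-.021,.08)),c((.565,-.055+.021,.08)))
```

```text
tipmid [627.1 175.1] tcp [625.4 166.1]
-0.056 near top edge ctr [632.4 186. ] stud [631.  169.2]
-0.051 near top edge ctr [625.4 186. ] stud [623.9 169.2]
-0.046 near top edge ctr [618.3 185.9] stud [616.9 169.2]
[655. 186.] [595.7 185.9]
```

The picture shows the open fingers at about (563,208) and (708,190) in the crop. They straddle the weight, whose stud is at (626,168), with free space all round. Next comes the last advance, then closing in steps.

Call:
jog_arm:
  targets:
    - {"dx": 2,"dy": 0,"dz": 12,"spin": 0}
    - {"dx": 1,"dy": 0,"dz": 10,"spin": 0}
    - {"dx": 0,"dy": 0,"dz": 8,"spin": 0}
    - {"dx": 0,"dy": 0,"dz": 0,"spin": 0}

```text
time_s: 9.45
eef_pos: [0.5936, -0.0527, 0.0566]
orientation: [-0.064, 0.94, 0.023, 0.333]
contact_force: [-0.1, -0.6, -0.6]
finger_gap: 0.0853
gripper_force: 0.0
```

Call:
jog_arm:
  targets:
    - {"dx": 0,"dy": 0,"dz": 0,"spin": 0}
    - {"dx": 0,"dy": 0,"dz": 0,"spin": 0}
    - {"dx": 0,"dy": 0,"dz": 0,"spin": 0}
  claw: 54

```text
time_s: 9.82
eef_pos: [0.5936, -0.0529, 0.0573]
orientation: [-0.064, 0.94, 0.022, 0.334]
contact_force: [-0.1, 0.1, -0.1]
finger_gap: 0.0544
gripper_force: 0.0
```

```bash
python3 go.py .596 -.052 .0575
python3 - <<'E'
from h import *
t=get_image("top"); s=get_image("side")
a=cv2.resize(s["frame"][230:290,225:285],None,fx=6.6,fy=6.6,interpolation=cv2.INTER_CUBIC)
b=cv2.resize(t["frame"][190:250,260:320],None,fx=6.6,fy=6.6,interpolation=cv2.INTER_CUBIC)
cv2.imwrite("pics/c4.png",np.hstack([a,b])[:,:,::-1])
E
```

```text
9.825 q [-0.4121  0.2888 -1.0124 -0.3373  0.334  -0.4421] p [ 0.5936 -0.0529  0.0573] F [-0.1329  0.1457 -0.0934] gap 0.05438535363034714
[[-0.7689 -0.1348  0.6249]
 [-0.105   0.9909  0.0846]
 [-0.6306 -0.0006 -0.7761]] tilt 39.09773408016481
tool delta mm [-2.0428  0.5907  1.4217]
```

View pics/c4.png

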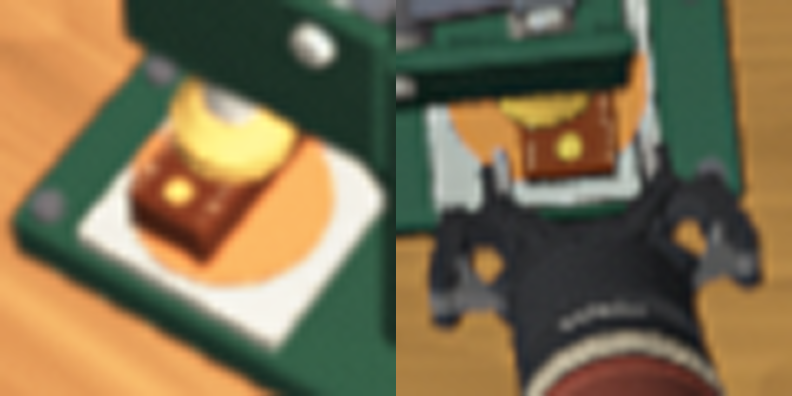

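Run:
```python
from st import *
t=get_image("top"); o,M=st()
c=lambda X:((proj(t,X)-[260,190]+.4)*6.6+[396,0]).round(0)
p=o["eef_pos"]
for b in (0,5,10,24,40):
    q=p-M[:,2]*b/1000
    print(b,[c(q+M[:,1]*s*.027+M[:,0]*w*.011) for s in(1,-1) for w in (-1,1)])
print("weight near top",c((.565,-.034,.08)),c((.565,-.076,.08)),"bottom",c((.565,-.034,.05)))
```

```text
9.975 q [-0.4121  0.2891 -1.0125 -0.3374  0.334  -0.4421] p [ 0.5936 -0.0529  0.0572] F [ 0.1944 -0.5944  0.1034] gap 0.0541176195320415
[[-0.7691 -0.1348  0.6248]
 [-0.1049  0.9909  0.0846]
 [-0.6305 -0.0005 -0.7762]] tilt 39.08736040813058
0 [array([500., 105.]), array([506., 148.]), array([623.,  88.]), array([628., 132.])]
5 [array([501., 110.]), array([507., 154.]), array([625.,  94.]), array([629., 137.])]
10 [array([502., 116.]), array([507., 159.]), array([626.,  99.]), array([630., 143.])]
24 [array([505., 131.]), array([510., 175.]), array([629., 115.]), array([634., 159.])]
40 [array([508., 150.]), array([513., 194.]), array([634., 133.]), array([638., 177.])]
weight near top [521. 175.] [619. 175.] bottom [521. 185.]
```

The picture shows the fingertips on either side of the weight's near end, at about (500,158) and (640,170) in the crop. They are laterally centred on it but overlap it only a little, so I advance a few mm and grip.

Call:
jog_arm:
  targets:
    - {"dx": -3,"dy": 0,"dz": 2.2,"spin": 0}
    - {"dx": -3,"dy": 0,"dz": 2.2,"spin": 0}
    - {"dx": 0,"dy": 0,"dz": 0,"spin": 0}

```text
time_s: 10.35
eef_pos: [0.6014, -0.0519, 0.0576]
orientation: [-0.064, 0.94, 0.022, 0.334]
contact_force: [0.5, 0.7, 0.4]
finger_gap: 0.0539
gripper_force: 0.0
```

Call:
jog_arm:
  targets:
    - {"dx": 0,"dy": 0,"dz": 0,"spin": 0}
    - {"dx": 0,"dy": 0,"dz": 0,"spin": 0}
  claw: 46

```text
time_s: 10.6
eef_pos: [0.6009, -0.0518, 0.0574]
orientation: [-0.064, 0.94, 0.022, 0.334]
contact_force: [0.1, 0.1, 0.9]
finger_gap: 0.0464
gripper_force: 0.0
```

Call:
jog_arm:
  targets:
    - {"dx": 0,"dy": 0,"dz": 0,"spin": 0}
    - {"dx": 0,"dy": 0,"dz": 0,"spin": 0}
    - {"dx": 0,"dy": 0,"dz": 0,"spin": 0}
  claw: 20

```text
time_s: 10.98
eef_pos: [0.6005, -0.0518, 0.0578]
orientation: [-0.064, 0.94, 0.022, 0.334]
contact_force: [-11.3, 0.1, 13.1]
finger_gap: 0.0361
gripper_force: 57.9
```

```bash
python3 go.py .601 -.052 .0655
```

```text
10.975 q [-0.4022  0.2959 -0.9971 -0.3317  0.3285 -0.4333] p [ 0.6005 -0.0518  0.0578] F [-11.306    0.127   13.0659] gap 0.036144472685645496
[[-0.769  -0.1348  0.6249]
 [-0.1048  0.9909  0.0848]
 [-0.6306 -0.0003 -0.7761]] tilt 39.09733718795145
tool delta mm [-5.1866 -0.2959 -5.701 ]
```

Run:
```python
from h import *
t=get_image("top"); s=get_image("side")
a=cv2.resize(s["frame"][230:290,225:285],None,fx=6.6,fy=6.6,interpolation=cv2.INTER_CUBIC)
b=cv2.resize(t["frame"][190:250,260:320],None,fx=6.6,fy=6.6,interpolation=cv2.INTER_CUBIC)
cv2.imwrite("pics/c5.png",np.hstack([a,b])[:,:,::-1])
```

```text
(no output)
```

View pics/c5.png

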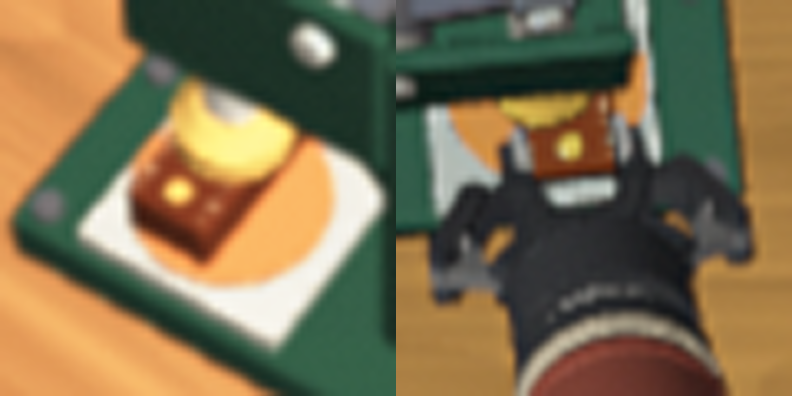

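The picture shows both pads clamped on the weight's sides, at about (520,140) and (620,140) in the crop, with the weight and disc unmoved. The grip is good, so I lift straight up about 9 mm.

Call:
jog_arm:
  targets:
    - {"dx": -1.5,"dy": 0,"dz": -2,"spin": 0}
    - {"dx": -2,"dy": 0,"dz": -2.5,"spin": 0}
    - {"dx": -2,"dy": 0,"dz": -2.5,"spin": 0}
    - {"dx": 0,"dy": 0,"dz": 0,"spin": 0}

```text
time_s: 11.58
eef_pos: [0.5995, -0.0516, 0.0654]
orientation: [-0.063, 0.941, 0.023, 0.333]
contact_force: [-2.6, -0.0, -8.1]
finger_gap: 0.0336
gripper_force: 61.8
```

```bash
python3 st.py
python3 - <<'E'
from h import *
t=get_image("top"); s=get_image("side")
a=cv2.resize(s["frame"][230:290,225:285],None,fx=6.6,fy=6.6,interpolation=cv2.INTER_CUBIC)
b=cv2.resize(t["frame"][190:250,260:320],None,fx=6.6,fy=6.6,interpolation=cv2.INTER_CUBIC)
cv2.imwrite("pics/c6.png",np.hstack([a,b])[:,:,::-1])
E
```

```text
11.575 q [-0.402   0.2737 -0.9883 -0.298   0.3276 -0.4335] p [ 0.5995 -0.0516  0.0654] F [-2.6058 -0.     -8.0624] gap 0.03362865248619264
[[-0.7708 -0.1345  0.6227]
 [-0.1044  0.9909  0.0848]
 [-0.6285  0.0004 -0.7778]] tilt 38.937186765621924
```

View pics/c6.png

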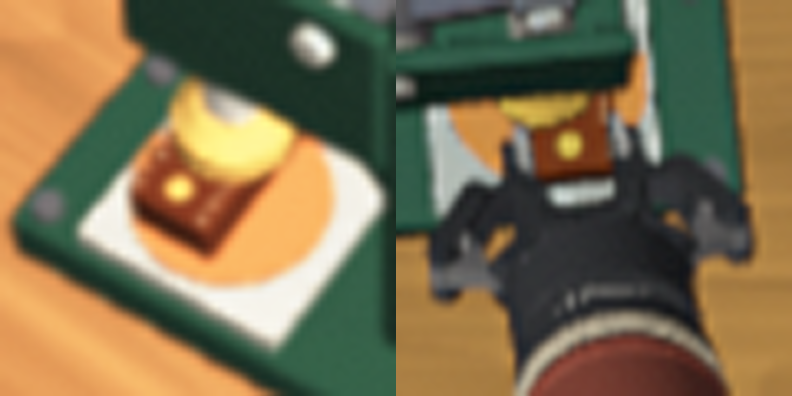

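The picture shows the weight slightly raised in the pads with the disc still in place. I lift a little more.

Call:
jog_arm:
  targets:
    - {"dx": -1.3,"dy": 0,"dz": -1.6,"spin": 0}
    - {"dx": -1.3,"dy": 0,"dz": -1.6,"spin": 0}
    - {"dx": 0,"dy": 0,"dz": 0,"spin": 0}

```text
time_s: 12.05
eef_pos: [0.5976, -0.0495, 0.0684]
orientation: [-0.064, 0.941, 0.025, 0.331]
contact_force: [-12.5, 4.9, -3.5]
finger_gap: 0.0203
gripper_force: 6.6
```

Run:
```python
from st import *
o,M=st(); print(o["ft_torque"])
s=get_image("side");t=get_image("top")
for im in (s,t):
    f=im["frame"].astype(int); # studs: yellow small blob
    for k in("weight","disc"): print(k,[(np.round(r["position"],1),r["confidence"]) for r in spotter.outline_of(k,im)[:2]])
```

```text
12.05 q [-0.4013  0.2628 -0.9863 -0.2813  0.3299 -0.4336] p [ 0.5976 -0.0495  0.0684] F [-12.5272   4.9437  -3.4677] gap 0.020252868290576514
[[-0.7723 -0.1367  0.6204]
 [-0.1041  0.9906  0.0887]
 [-0.6267  0.0039 -0.7792]] tilt 38.809677432739306
[0.6632 3.1171 1.1204]
weight [(array([251.6, 263.4]), 0.79), (array([274.1, 248.8]), 0.38)]
disc [(array([266.2, 264.1]), 0.8)]
weight [(array([290.6, 209.4]), 0.69)]
disc [(array([272.3, 210.3]), 0.42)]
```

Call:
jog_arm:
  targets:
    - {"dx": 0,"dy": 0,"dz": 0,"spin": 0}
    - {"dx": 0,"dy": 0,"dz": 0,"spin": 0}
    - {"dx": 0,"dy": 0,"dz": 0,"spin": 0}
    - {"dx": 0,"dy": 0,"dz": 0,"spin": 0}
  claw: 70

```text
time_s: 12.85
eef_pos: [0.6017, -0.0521, 0.0713]
orientation: [-0.064, 0.94, 0.022, 0.335]
contact_force: [-0.3, 0.8, 0.8]
finger_gap: 0.0703
gripper_force: 0.0
```

```bash
python3 st.py
python3 - <<'E'
from h import *
t=get_image("top"); s=get_image("side")
a=cv2.resize(s["frame"][230:290,225:285],None,fx=6.6,fy=6.6,interpolation=cv2.INTER_CUBIC)
b=cv2.resize(t["frame"][190:250,260:320],None,fx=6.6,fy=6.6,interpolation=cv2.INTER_CUBIC)
cv2.imwrite("pics/c7.png",np.hstack([a,b])[:,:,::-1])
E
```

```text
12.85 q [-0.402   0.2625 -0.9819 -0.2847  0.3286 -0.4334] p [ 0.6017 -0.0521  0.0713] F [-0.3328  0.7678  0.8059] gap 0.07026075209252403
[[-0.768  -0.1351  0.626 ]
 [-0.1054  0.9908  0.0845]
 [-0.6317 -0.0011 -0.7752]] tilt 39.17659739934312
```

View pics/c7.png

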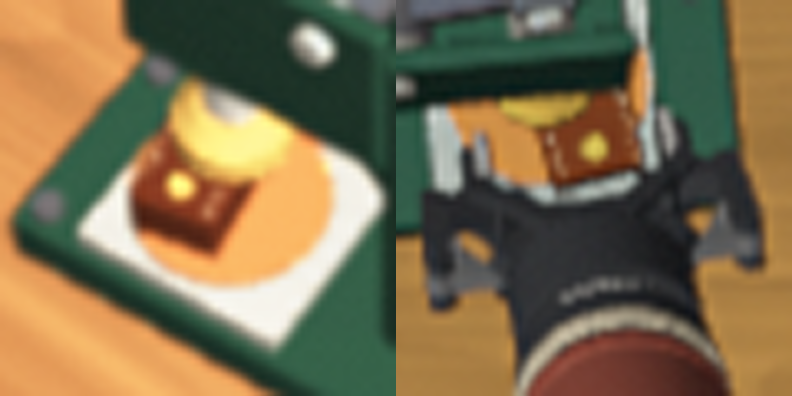

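The picture shows the weight flat on the disc again after slipping out of the pads. It has turned a little: near stud at (594,150) in the crop, far stud still at about (181,187). The disc has not moved, so I re-measure the weight.

Run:
```python
from h import *
np.set_printoptions(precision=4,suppress=True)
t=get_image("top"); s=get_image("side")
T=lambda u,v:(260+(u-396)/6.6-.4,190+v/6.6-.4); S=lambda u,v:(225+u/6.6-.4,230+v/6.6-.4)
for n,f in (((569,147),(178,190)),((594,150),(181,187))):
    a=atz(t,T(*n),.08);b=atz(s,S(*f),.08);d=b-a;print(a[:2],b[:2],"ctr",(a+b)[:2]/2,"yaw",np.arctan2(d[1],d[0]),np.linalg.norm(d))
print("near edge",[atz(t,T(*p),.08)[:2] for p in((555,183),(642,165))],"was",[atz(t,T(*p),.08)[:2] for p in((527,172),(616,167))])
M=spotter.outline_of("disc",s)
for r in M: print(r["confidence"],r["position"])
```

```text
[ 0.5771 -0.0547] [ 0.6374 -0.0498] ctr [ 0.6072 -0.0522] yaw 0.08056754780490825 0.06045642827849883
[ 0.5758 -0.0654] [ 0.6354 -0.0498] ctr [ 0.6056 -0.0576] yaw 0.2563311967500183 0.06164505947811012
near edge [array([ 0.5614, -0.0486]), array([ 0.5693, -0.086 ])] was [array([ 0.5662, -0.0366]), array([ 0.5684, -0.0748])]
0.87 [269.1, 262.4]
```

Call:
jog_arm:
  targets:
    - {"dx": 0,"dy": -4.2,"dz": 0,"spin": 0}
    - {"dx": 4,"dy": -4.2,"dz": 4,"spin": 0}
    - {"dx": 4,"dy": 0,"dz": 4,"spin": 0}
    - {"dx": 3,"dy": 0,"dz": 3,"spin": 0}
    - {"dx": 0,"dy": 0,"dz": 0,"spin": 0}

```text
time_s: 13.72
eef_pos: [0.5998, -0.0602, 0.0542]
orientation: [-0.064, 0.94, 0.023, 0.333]
contact_force: [0.2, -0.5, -0.5]
finger_gap: 0.07
gripper_force: 0.0
```

Call:
jog_arm:
  targets:
    - {"dx": 0,"dy": 0,"dz": 0,"spin": 0}
    - {"dx": 0,"dy": 0,"dz": 0,"spin": 0}
  claw: 52

```text
time_s: 13.98
eef_pos: [0.6005, -0.0604, 0.0552]
orientation: [-0.064, 0.94, 0.022, 0.334]
contact_force: [-0.2, -0.4, 0.6]
finger_gap: 0.0522
gripper_force: 0.0
```

```bash
python3 go.py .601 -.0606 .0545
```

```text
13.975 q [-0.4229  0.3048 -0.9935 -0.3312  0.3403 -0.4517] p [ 0.6005 -0.0604  0.0552] F [-0.1834 -0.3523  0.6482] gap 0.0522240826982934
[[-0.7689 -0.135   0.6249]
 [-0.1051  0.9908  0.0847]
 [-0.6307 -0.0006 -0.7761]] tilt 39.09830799607498
tool delta mm [ 0.0743 -0.254   0.843 ]
```

Call:
jog_arm:
  targets:
    - {"dx": 1,"dy": 0,"dz": 1.2,"spin": 0}
    - {"dx": 0,"dy": 0,"dz": 0,"spin": 0}
  claw: 47

```text
time_s: 14.22
eef_pos: [0.6007, -0.0607, 0.0537]
orientation: [-0.064, 0.94, 0.022, 0.334]
contact_force: [1.1, -1.4, 0.1]
finger_gap: 0.0469
gripper_force: 0.7
```

Call:
jog_arm:
  targets:
    - {"dx": 1,"dy": 0,"dz": 1.2,"spin": 0}
    - {"dx": 0,"dy": 0,"dz": 0,"spin": 0}

```text
time_s: 14.48
eef_pos: [0.6006, -0.0607, 0.052]
orientation: [-0.064, 0.94, 0.022, 0.334]
contact_force: [0.1, -1.8, 1.1]
finger_gap: 0.0469
gripper_force: 1.1
```

Call:
jog_arm:
  targets:
    - {"dx": 1,"dy": -0.5,"dz": 1.2,"spin": 0}
    - {"dx": 0,"dy": 0,"dz": 0,"spin": 0}

```text
time_s: 14.72
eef_pos: [0.6002, -0.0608, 0.0501]
orientation: [-0.064, 0.94, 0.023, 0.334]
contact_force: [0.5, -0.2, -0.2]
finger_gap: 0.047
gripper_force: 0.6
```

Call:
jog_arm:
  targets:
    - {"dx": 0,"dy": 0,"dz": 0,"spin": 0}
    - {"dx": 0,"dy": 0,"dz": 0,"spin": 0}
  claw: 43

```text
time_s: 14.98
eef_pos: [0.6002, -0.0612, 0.0502]
orientation: [-0.064, 0.94, 0.022, 0.334]
contact_force: [-2.4, -2.0, 0.7]
finger_gap: 0.0427
gripper_force: 3.9
```

Call:
jog_arm:
  targets:
    - {"dx": 0,"dy": 0,"dz": 0,"spin": 0}
    - {"dx": 0,"dy": 0,"dz": 0,"spin": 0}
    - {"dx": 0,"dy": 0,"dz": 0,"spin": 0}
  claw: 30

```text
time_s: 15.35
eef_pos: [0.6003, -0.0612, 0.0506]
orientation: [-0.064, 0.94, 0.022, 0.334]
contact_force: [-5.5, -2.7, 7.3]
finger_gap: 0.0403
gripper_force: 58.5
```

Call:
jog_arm:
  targets:
    - {"dx": -1.3,"dy": 0,"dz": -1.6,"spin": 0}
    - {"dx": -1.3,"dy": 0,"dz": -1.6,"spin": 0}
    - {"dx": 0,"dy": 0,"dz": 0,"spin": 0}

```text
time_s: 15.72
eef_pos: [0.5996, -0.0603, 0.0538]
orientation: [-0.064, 0.94, 0.023, 0.333]
contact_force: [0.1, 0.3, -5.3]
finger_gap: 0.0401
gripper_force: 60.2
```

Call:
jog_arm:
  targets:
    - {"dx": -1.3,"dy": 0,"dz": -1.6,"spin": 0}
    - {"dx": -1.3,"dy": 0,"dz": -1.6,"spin": 0}
    - {"dx": 0,"dy": 0,"dz": 0,"spin": 0}

```text
time_s: 16.1
eef_pos: [0.6001, -0.0608, 0.0585]
orientation: [-0.064, 0.94, 0.022, 0.334]
contact_force: [0.3, -0.2, -6.9]
finger_gap: 0.0397
gripper_force: 60.2
```

Run:
```python
from st import *
o,M=st(); print(o["ft_torque"],o["gripper_force"])
s=get_image("side")
for k in("weight","disc"): print(k,[(np.round(r["position"],1),round(r["confidence"],2)) for r in spotter.outline_of(k,s)[:2]])
```

```text
16.1 q [-0.4242  0.2956 -0.9898 -0.3171  0.3408 -0.4527] p [ 0.6001 -0.0608  0.0585] F [ 0.292  -0.1518 -6.9399] gap 0.03965330042742302
[[-0.7694 -0.1349  0.6244]
 [-0.1049  0.9909  0.0848]
 [-0.6301 -0.0002 -0.7765]] tilt 39.05641164419169
[-0.3005  1.7601 -0.0231] 60.17951790243387
weight [(array([249.5, 259.6]), 0.48), (array([159.5, 242.5]), 0.18)]
disc [(array([264.8, 265.7]), 0.81)]
```

Call:
jog_arm:
  targets:
    - {"dx": 8,"dy": 0,"dz": -7.5,"spin": 0}
    - {"dx": 15,"dy": 0,"dz": -13,"spin": 0}
    - {"dx": 19,"dy": 0,"dz": -16,"spin": 0}
    - {"dx": 19,"dy": 0,"dz": -17,"spin": 0}
    - {"dx": 15,"dy": 0,"dz": -14,"spin": 0}

```text
time_s: 16.88
eef_pos: [0.498, -0.0744, 0.0628]
orientation: [-0.064, 0.94, 0.022, 0.333]
contact_force: [0.5, 0.2, -7.2]
finger_gap: 0.0396
gripper_force: 61.2
```

```bash
python3 go.py .5 -.07 .12
```

```text
16.875 q [-0.6105  0.1508 -1.1837 -0.3012  0.4413 -0.6221] p [ 0.498  -0.0744  0.0628] F [ 0.5104  0.2368 -7.1638] gap 0.03959557928647807
[[-0.7696 -0.1345  0.6242]
 [-0.1046  0.9909  0.0845]
 [-0.6299 -0.0002 -0.7767]] tilt 39.03991885934627
tool delta mm [-38.0275   4.1104 -42.811 ]
```

Call:
jog_arm:
  targets:
    - {"dx": -15,"dy": 0,"dz": -18,"spin": 0}
    - {"dx": -22,"dy": 0,"dz": -27,"spin": 0}
    - {"dx": -22,"dy": 15,"dz": -27,"spin": 0}
    - {"dx": -6,"dy": 30,"dz": -8,"spin": 0}
    - {"dx": 0,"dy": 42,"dz": 0,"spin": 0}

```text
time_s: 17.5
eef_pos: [0.4881, 0.0113, 0.1675]
orientation: [-0.063, 0.94, 0.022, 0.335]
contact_force: [-0.3, 0.1, -7.9]
finger_gap: 0.0398
gripper_force: 61.2
```

Call:
jog_arm:
  targets:
    - {"dx": 0,"dy": 45,"dz": 0,"spin": 0}
    - {"dx": 0,"dy": 45,"dz": 0,"spin": 0}
    - {"dx": 0,"dy": 45,"dz": 0,"spin": 0}
    - {"dx": 0,"dy": 45,"dz": 0,"spin": 0}
    - {"dx": 0,"dy": 40,"dz": 0,"spin": 0}

```text
time_s: 18.12
eef_pos: [0.4566, 0.231, 0.1654]
orientation: [-0.064, 0.94, 0.023, 0.333]
contact_force: [1.0, -0.4, -5.7]
finger_gap: 0.0399
gripper_force: 61.2
```

Call:
jog_arm:
  targets:
    - {"dx": -15,"dy": 40,"dz": 12,"spin": 0}
    - {"dx": -25,"dy": 35,"dz": 20,"spin": 0}
    - {"dx": -25,"dy": 30,"dz": 20,"spin": 0}
    - {"dx": -15,"dy": 15,"dz": 12,"spin": 0}
    - {"dx": 0,"dy": 0,"dz": 0,"spin": 0}

```text
time_s: 18.75
eef_pos: [0.5438, 0.3631, 0.166]
orientation: [-0.064, 0.94, 0.023, 0.333]
contact_force: [-0.2, 0.5, -6.5]
finger_gap: 0.04
gripper_force: 62.0
```

```bash
python3 go.py .551 .395 .15
python3 - <<'E'
from h import *
t=get_image("top"); s=get_image("side")
a=cv2.resize(s["frame"][270:390,350:470],None,fx=3.3,fy=3.3,interpolation=cv2.INTER_CUBIC)
b=cv2.resize(t["frame"][160:280,80:200],None,fx=3.3,fy=3.3,interpolation=cv2.INTER_CUBIC)
cv2.imwrite("pics/c8.png",np.hstack([a,b])[:,:,::-1])
for k in("tray","weight"):
  for im in(s,t):print(k,[(np.round(r["position"],1),round(r["confidence"],2)) for r in spotter.outline_of(k,im)[:2]])
E
```

```text
18.75 q [ 0.6429  0.1909 -0.6898  0.0735 -0.3099  0.407 ] p [0.5438 0.3631 0.166 ] F [-0.247   0.475  -6.5431] gap 0.040048739744288596
[[-0.7698 -0.1361  0.6236]
 [-0.1056  0.9907  0.086 ]
 [-0.6295  0.0003 -0.777 ]] tilt 39.009838087467124
tool delta mm [ 1.1718 30.5945 19.6049]
tray [(array([406.3, 345.1]), 0.6), (array([258.3, 262.8]), 0.6)]
tray [(array([143.3, 216.4]), 0.71), (array([156.9, 307. ]), 0.6)]
weight [(array([411.8, 303.2]), 0.55)]
weight [(array([126.2, 216.9]), 0.72), (array([291.4, 258. ]), 0.71)]
```

Call:
jog_arm:
  targets:
    - {"dx": 8,"dy": 16,"dz": 12,"spin": 0}
    - {"dx": 22,"dy": 14.6,"dz": 31,"spin": 0}
    - {"dx": 22,"dy": 0,"dz": 31,"spin": 0}
    - {"dx": 15,"dy": 0,"dz": 22,"spin": 0}
    - {"dx": 0,"dy": 0,"dz": 0,"spin": 0}

```text
time_s: 19.68
eef_pos: [0.5464, 0.3923, 0.0474]
orientation: [-0.064, 0.941, 0.021, 0.332]
contact_force: [0.4, -0.1, -6.9]
finger_gap: 0.0396
gripper_force: 62.2
```

```bash
python3 go.py .551 .395 .01
python3 - <<'E'
from h import *
t=get_image("top"); s=get_image("side")
for im in(s,t):print([(np.round(r["position"],1),round(r["confidence"],2)) for r in spotter.outline_of("weight",im)[:2]])
print(proj(s,(.557,.397,.06)),proj(t,(.557,.397,.06)))
E
```

```text
19.675 q [ 0.6896  0.4404 -0.7541 -0.2231 -0.3383  0.4479] p [0.5464 0.3923 0.0474] F [ 0.4195 -0.0748 -6.8682] gap 0.03958884788660971
[[-0.7715 -0.1348  0.6217]
 [-0.1067  0.9909  0.0825]
 [-0.6272 -0.0027 -0.7789]] tilt 38.84216063163712
tool delta mm [19.6208  2.1464 32.2351]
[(array([408.5, 334.3]), 0.91)]
[(array([130.2, 222.5]), 0.97), (array([292.9, 255.6]), 0.75)]
[408.59579354 333.42163457] [128.14937949 219.69602698]
```

Call:
jog_arm:
  targets:
    - {"dx": 8,"dy": 1,"dz": 13,"spin": 0}
    - {"dx": 6,"dy": 1,"dz": 10,"spin": 0}
    - {"dx": 2,"dy": 0,"dz": 3,"spin": 0}
    - {"dx": 0,"dy": 0,"dz": 0,"spin": 0}

```text
time_s: 20.38
eef_pos: [0.5517, 0.3963, 0.0197]
orientation: [-0.064, 0.94, 0.022, 0.334]
contact_force: [0.5, -0.0, -7.1]
finger_gap: 0.0395
gripper_force: 62.2
```

Call:
jog_arm:
  targets:
    - {"dx": 1,"dy": 0,"dz": 1.2,"spin": 0}
    - {"dx": 1,"dy": 0,"dz": 1.2,"spin": 0}
    - {"dx": 0,"dy": 0,"dz": 0,"spin": 0}

```text
time_s: 20.75
eef_pos: [0.5516, 0.3963, 0.0166]
orientation: [-0.064, 0.94, 0.022, 0.334]
contact_force: [0.1, -0.6, -6.1]
finger_gap: 0.0399
gripper_force: 62.2
```

Call:
jog_arm:
  targets:
    - {"dx": 1,"dy": 0,"dz": 1.2,"spin": 0}
    - {"dx": 1,"dy": 0,"dz": 1.2,"spin": 0}
    - {"dx": 1,"dy": 0,"dz": 1.2,"spin": 0}
    - {"dx": 0,"dy": 0,"dz": 0,"spin": 0}

```text
time_s: 21.25
eef_pos: [0.5517, 0.3964, 0.0119]
orientation: [-0.064, 0.94, 0.022, 0.334]
contact_force: [-1.4, -0.3, -3.6]
finger_gap: 0.0396
gripper_force: 63.2
```

Call:
jog_arm:
  targets:
    - {"dx": 0.7,"dy": 0,"dz": 0.8,"spin": 0}
    - {"dx": 0.7,"dy": 0,"dz": 0.8,"spin": 0}
    - {"dx": 0,"dy": 0,"dz": 0,"spin": 0}

```text
time_s: 21.62
eef_pos: [0.5515, 0.3964, 0.0098]
orientation: [-0.064, 0.94, 0.023, 0.334]
contact_force: [-3.3, -0.1, -1.5]
finger_gap: 0.0399
gripper_force: 63.9
```

Call:
jog_arm:
  targets:
    - {"dx": 0.7,"dy": 0,"dz": 0.8,"spin": 0}
    - {"dx": 0,"dy": 0,"dz": 0,"spin": 0}

```text
time_s: 21.88
eef_pos: [0.5515, 0.3964, 0.0089]
orientation: [-0.064, 0.94, 0.023, 0.334]
contact_force: [-4.4, -0.4, 0.8]
finger_gap: 0.0401
gripper_force: 64.4
```

Call:
jog_arm:
  targets:
    - {"dx": 0,"dy": 0,"dz": 0,"spin": 0}
    - {"dx": 0,"dy": 0,"dz": 0,"spin": 0}
    - {"dx": 0,"dy": 0,"dz": 0,"spin": 0}
  claw: 54

```text
time_s: 22.25
eef_pos: [0.5519, 0.3964, 0.009]
orientation: [-0.064, 0.94, 0.023, 0.334]
contact_force: [-0.1, -0.2, 0.1]
finger_gap: 0.0541
gripper_force: 0.0
```

Call:
jog_arm:
  targets:
    - {"dx": 0,"dy": 0,"dz": -15,"spin": 0}
    - {"dx": 0,"dy": 0,"dz": -35,"spin": 0}
    - {"dx": 0,"dy": 0,"dz": -45,"spin": 0}
    - {"dx": -20,"dy": 0,"dz": -45,"spin": 0}
    - {"dx": -20,"dy": 0,"dz": -45,"spin": 0}

```text
time_s: 22.88
eef_pos: [0.4653, 0.3843, 0.1795]
orientation: [-0.064, 0.94, 0.023, 0.334]
contact_force: [0.0, -0.1, 0.0]
finger_gap: 0.054
gripper_force: 0.0
```

```bash
python3 go.py .5 .2 .4
python3 - <<'E'
from h import *
np.set_printoptions(precision=4,suppress=True)
t=get_image("top"); s=get_image("side")
for im in(s,t):
  print([(np.round(r["position"],1),round(r["confidence"],2),r["mask"].sum()) for r in spotter.outline_of("weight",im)[:2]])
  print("pred",proj(im,(.557,.397,.03)))
a=spotter.place_of("lever_grip",s)[0];b=spotter.place_of("lever_grip",t)[0];print(tri(s,a["position"],t,b["position"]))
d=spotter.outline_of("disc",s)[0]; print("disc",d["position"],d["confidence"],proj(s,(.609,-.041,.05)))
f=cv2.cvtColor(t["frame"],cv2.COLOR_RGB2HSV)
y,x=np.where(d["mask"]); P=np.array([atz(s,(u,v),.05)[:2] for u,v in zip(x,y)]); print("disc extent",P.min(0),P.max(0),cv2.fitEllipse(max(cv2.findContours(d["mask"].astype(np.uint8),0,2)[0],key=len)))
A=cv2.resize(s["frame"][210:310,215:315],None,fx=4,fy=4,interpolation=cv2.INTER_CUBIC)
B=cv2.resize(s["frame"][290:390,350:450],None,fx=4,fy=4,interpolation=cv2.INTER_CUBIC)
cv2.imwrite("pics/c9.png",np.hstack([A,B])[:,:,::-1])
E
```

```text
22.875 q [ 0.7981  0.1148 -0.7307  0.1556 -0.3984  0.5441] p [0.4653 0.3843 0.1795] F [ 0.0228 -0.1316  0.0351] gap 0.05397827591022274
[[-0.7689 -0.1353  0.6249]
 [-0.1052  0.9908  0.0851]
 [-0.6306 -0.0002 -0.7761]] tilt 39.09792304389191
tool delta mm [-146.3526 -187.3849 -165.0737]
[(array([408.7, 343.5]), 0.72, np.int64(597))]
pred [406.188  338.4372]
[(array([292.8, 256.9]), 0.46, np.int64(240))]
pred [130.9799 221.2236]
(array([ 0.6187, -0.1876,  0.3249]), np.float64(0.0044281917441812944))
disc [259.6, 259.9] 0.94 [260.9449 259.1863]
disc extent [ 0.5696 -0.0883] [0.658  0.0004] ((259.36962890625, 261.2998352050781), (23.44095802307129, 31.91755485534668), 86.70951843261719)
```

View pics/c9.png

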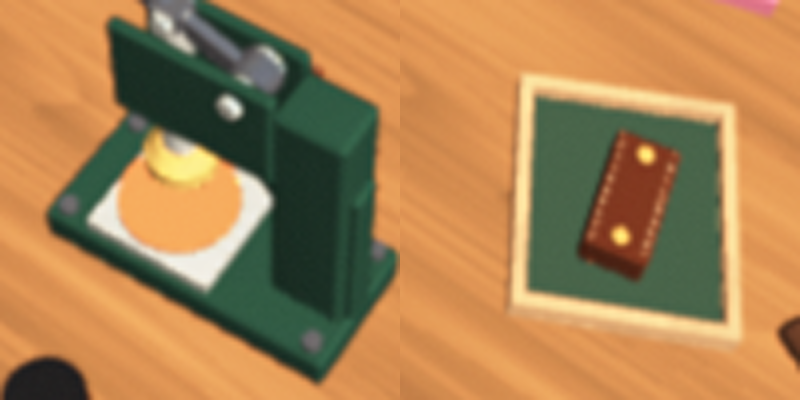

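The picture shows the weight lying flat in the green-floored tray (studs at (646,155) and (620,236) in the crop) and the disc alone on the bed, centred under the stamp (about (180,205)). Now the lever.

Call:
jog_arm:
  targets:
    - {"dx": -25,"dy": -10,"dz": -31,"spin": 0}
    - {"dx": -32,"dy": -25,"dz": -39,"spin": 0}
    - {"dx": -32,"dy": -30,"dz": -39,"spin": 0}
    - {"dx": -32,"dy": -30,"dz": -39,"spin": 0}
    - {"dx": -30,"dy": -40,"dz": -37,"spin": 0}
  claw: 0

```text
time_s: 23.85
eef_pos: [0.4853, 0.2504, 0.4164]
orientation: [-0.064, 0.941, 0.022, 0.333]
contact_force: [1.7, 0.9, 0.3]
finger_gap: -0.0001
gripper_force: 0.0
```

Call:
jog_arm:
  targets:
    - {"dx": 0,"dy": -50,"dz": 0,"spin": 0}
    - {"dx": 0,"dy": -55,"dz": 0,"spin": 0}
    - {"dx": 0,"dy": -55,"dz": 0,"spin": 0}
    - {"dx": 0,"dy": -55,"dz": 0,"spin": 0}
    - {"dx": 0,"dy": -55,"dz": 0,"spin": 0}

```text
time_s: 24.48
eef_pos: [0.5217, -0.0185, 0.4152]
orientation: [-0.063, 0.94, 0.023, 0.333]
contact_force: [0.9, 1.1, -1.0]
finger_gap: 0.0002
gripper_force: 0.0
```

Call:
jog_arm:
  targets:
    - {"dx": 0,"dy": -50,"dz": 0,"spin": 0}
    - {"dx": 0,"dy": -50,"dz": 0,"spin": 0}
    - {"dx": 0,"dy": -40,"dz": 0,"spin": 0}
    - {"dx": 0,"dy": 0,"dz": 0,"spin": 0}

```text
time_s: 24.98
eef_pos: [0.5407, -0.1582, 0.4139]
orientation: [-0.061, 0.941, 0.023, 0.332]
contact_force: [-0.3, 0.8, 0.3]
finger_gap: 0.0001
gripper_force: 0.0
```

```bash
python3 go.py .613 -.188 .36;python3 - <<'E'
from h import *
t=get_image("top"); s=get_image("side")
a=spotter.place_of("lever_grip",s)[0];b=spotter.place_of("lever_grip",t)[0];print(a,b,tri(s,a["position"],t,b["position"]))
E
```

```text
24.975 q [-0.7295 -0.161  -0.3282  0.9209  0.4979 -0.7348] p [ 0.5407 -0.1582  0.4139] F [-0.2904  0.819   0.2958] gap 0.00012781555856508406
[[-0.7717 -0.1308  0.6223]
 [-0.1002  0.9914  0.0842]
 [-0.628   0.0026 -0.7782]] tilt 38.903643246192196
tool delta mm [-18.9176 -39.0953  84.4583]
{'position': [211.1, 169.0], 'confidence': 0.93} {'position': [342.4, 177.3], 'confidence': 0.7} (array([ 0.61724356, -0.18394854,  0.33388625]), np.float64(0.0047842868392584635))
```

Call:
jog_arm:
  targets:
    - {"dx": -8,"dy": -20,"dz": 30,"spin": 0}
    - {"dx": -8,"dy": -19,"dz": 34,"spin": 0}
    - {"dx": -3,"dy": 0,"dz": 20,"spin": 0}
    - {"dx": 0,"dy": 0,"dz": 0,"spin": 0}

```text
time_s: 25.68
eef_pos: [0.613, -0.1827, 0.3619]
orientation: [-0.065, 0.94, 0.024, 0.333]
contact_force: [-0.7, 0.7, -0.1]
finger_gap: -0.0002
gripper_force: 0.0
```

```bash
python3 go.py .613 -.188 .345
```

```text
25.675 q [-0.6634 -0.0054 -0.3289  0.7351  0.4696 -0.6755] p [ 0.613  -0.1827  0.3619] F [-0.6556  0.7421 -0.0911] gap -0.00021369131356248182
[[-0.7701 -0.1372  0.623 ]
 [-0.1058  0.9905  0.0874]
 [-0.6291  0.0014 -0.7773]] tilt 38.98228142764001
tool delta mm [11.1499 -5.2851 12.6578]
```

Call:
jog_arm:
  targets:
    - {"dx": 5,"dy": -5,"dz": 6,"spin": 0}
    - {"dx": 7,"dy": -2,"dz": 9,"spin": 0}
    - {"dx": 7,"dy": -2,"dz": 9,"spin": 0}
    - {"dx": 7,"dy": -2,"dz": 9,"spin": 0}
    - {"dx": 7,"dy": -2,"dz": 9,"spin": 0}

```text
time_s: 26.3
eef_pos: [0.6155, -0.1976, 0.309]
orientation: [-0.064, 0.94, 0.022, 0.334]
contact_force: [-0.2, -0.2, -0.3]
finger_gap: 0.0001
gripper_force: 0.0
```

```bash
cat > lv.py <<'E'
from st import *
st();t=get_image("top"); s=get_image("side")
a=spotter.place_of("lever_grip",s);b=spotter.place_of("lever_grip",t);print(a[:1],b[:1])
if a and b: print(tri(s,a[0]["position"],t,b[0]["position"]))
r=spotter.place_of("ram",s)[:1]; print("ram",r,proj(s,(.609,-.041,.098)),proj(s,(.609,-.041,.05)))
E
python3 lv.py
```

```text
26.3 q [-0.6851  0.0379 -0.4242  0.6029  0.4788 -0.6942] p [ 0.6155 -0.1976  0.309 ] F [-0.2238 -0.2435 -0.2722] gap 0.00011004243825532377
[[-0.7693 -0.1347  0.6245]
 [-0.1047  0.9909  0.0847]
 [-0.6303 -0.0002 -0.7764]] tilt 39.06929423501234
[{'position': [208.3, 167.8], 'confidence': 0.63}] [{'position': [342.6, 178.6], 'confidence': 0.78}]
(array([ 0.6168, -0.1879,  0.3342]), np.float64(0.003995534937417166))
ram [{'position': [260.9, 246.7], 'confidence': 0.82}] [260.2852 249.6262] [260.9449 259.1863]
```

Run:
```python
from st import *
o,M=st();s=get_image("side");t=get_image("top")
for n,im in(("s",s),("t",t)):
    f=im["frame"].astype(int); m=((f[...,0]>140)&(f[...,1]<70)&(f[...,2]<70)).astype(np.uint8)
    k,l,stt,ce=cv2.connectedComponentsWithStats(m); i=1+stt[1:,4].argmax()
    r=cv2.minAreaRect(cv2.findNonZero((l==i).astype(np.uint8))); print(n,stt[i],ce[i],r)
    print(" at .323:",atz(im,r[0],.323), "ends",[atz(im,p,.323)[:2] for p in cv2.boxPoints(r)])
    print(" proj tcp",proj(im,o["eef_pos"]),"tip corners",[proj(im,o["eef_pos"]+M[:,0]*w*.011) for w in(-1,1)],"30 back",proj(im,o["eef_pos"]-.03*M[:,2]),"expected grip",proj(im,(.622,-.187,.323)))
    for y in range(int(stt[i][1])-2,int(stt[i][1]+stt[i][3])+2): print("".join(" #"[v] for v in m[y,int(stt[i][0])-3:int(stt[i][0]+stt[i][2])+3]))
```

```text
26.55 q [-0.6847  0.0372 -0.4221  0.6049  0.4788 -0.694 ] p [ 0.6158 -0.1975  0.3102] F [-0.7335  0.1307 -0.2504] gap 1.812819518061065e-05
[[-0.7689 -0.1349  0.625 ]
 [-0.1051  0.9909  0.0846]
 [-0.6306 -0.0007 -0.7761]] tilt 39.09811870482186
s [196 162  27  24 171] [207.6199 173.5088] ((208.58590698242188, 173.1635284423828), (31.09306526184082, 9.701424598693848), 39.09385681152344)
 at .323: [ 0.6237 -0.185   0.323 ] ends [array([ 0.6318, -0.2299]), array([ 0.603 , -0.2364]), array([ 0.6158, -0.1412]), array([ 0.6434, -0.1361])]
 proj tcp [207.7697 172.6881] tip corners [array([205.4325, 172.914 ]), array([210.0683, 172.4659])] 30 back [211.0227 161.5682] expected grip [208.4713 172.4225]
                                 
                                 
     ####                        
    #######                      
   ####   ###                    
   ###     ##                    
   ###       ##                  
   ####       ##                 
   ######      ##                
   #######      ##               
    #######      ##              
      ######      ###  
[... 965 characters left out ...]
952 186.2616] expected grip [342.3062 177.009 ]
                                       
                                       
                             ####      
                        ###########    
                  ##################   
             #######################   
       #############################   
     ###############################   
    ################################   
    ################################   
   ################################    
   ###############################     
    #############################      
    #########################          
    ####################               
    ##############                     
     #######
```

Call:
jog_arm:
  targets:
    - {"dx": -9,"dy": 0,"dz": -12,"spin": 0}
    - {"dx": -12,"dy": 4,"dz": -15,"spin": 0}
    - {"dx": -9,"dy": 4,"dz": -11,"spin": 0}
    - {"dx": -9.5,"dy": 2,"dz": 7.5,"spin": 0}
    - {"dx": 0,"dy": 0,"dz": 0,"spin": 0}

```text
time_s: 27.28
eef_pos: [0.6262, -0.1854, 0.3578]
orientation: [-0.064, 0.94, 0.023, 0.334]
contact_force: [-1.7, -0.2, -0.1]
finger_gap: 0.0002
gripper_force: 0.0
```

Call:
jog_arm:
  targets:
    - {"dx": 5,"dy": 0,"dz": 6,"spin": 0}
    - {"dx": 5,"dy": 0,"dz": 6,"spin": 0}
    - {"dx": 4,"dy": 0,"dz": 5,"spin": 0}
    - {"dx": 0,"dy": 0,"dz": 0,"spin": 0}

```text
time_s: 27.78
eef_pos: [0.6251, -0.1858, 0.3354]
orientation: [-0.064, 0.94, 0.023, 0.333]
contact_force: [-1.1, -0.5, 0.1]
finger_gap: 0.0
gripper_force: 0.0
```

Call:
jog_arm:
  targets:
    - {"dx": 3,"dy": 0,"dz": 4,"spin": 0}
    - {"dx": 3,"dy": 0,"dz": 4,"spin": 0}
    - {"dx": 3,"dy": 0,"dz": 4,"spin": 0}
    - {"dx": 0,"dy": 0,"dz": 0,"spin": 0}

```text
time_s: 28.28
eef_pos: [0.6259, -0.1857, 0.3208]
orientation: [-0.064, 0.94, 0.023, 0.333]
contact_force: [-0.8, -0.1, -0.0]
finger_gap: -0.0002
gripper_force: 0.0
```

```bash
python3 lv.py
```

```text
28.275 q [-0.6503  0.0352 -0.3973  0.6177  0.4618 -0.6604] p [ 0.6259 -0.1857  0.3208] F [-0.7581 -0.0858 -0.0018] gap -0.0002474928078140617
[[-0.7696 -0.1349  0.6241]
 [-0.1046  0.9909  0.0851]
 [-0.6299  0.0002 -0.7767]] tilt 39.04311993829302
[{'position': [210.2, 170.1], 'confidence': 0.9}] [{'position': [342.7, 179.3], 'confidence': 0.77}]
(array([ 0.6155, -0.1872,  0.3259]), np.float64(0.0006883895453165654))
ram [{'position': [261.7, 246.5], 'confidence': 0.65}] [260.2852 249.6262] [260.9449 259.1863]
```

Run:
```python
from st import *
o,M=st()
for n in("top","side"):
    im=get_image(n); f=im["frame"].astype(int); u,v=proj(im,o["eef_pos"]).round().astype(int); print(n,u,v)
    for y in range(v-16,v+22):
        row=""
        for x in range(u-24,u+26):
            r,g,b=f[y,x]
            row+= "T" if (x,y)==(u,v) else "R" if r>120 and g<75 and b<75 else "k" if max(r,g,b)<75 else "g" if max(r,g,b)-min(r,g,b)<35 else "."
        print(row)
```

```text
28.525 q [-0.6503  0.0348 -0.3962  0.6181  0.4619 -0.6605] p [ 0.6262 -0.1859  0.3217] F [-0.2057 -0.3077 -0.678 ] gap -1.5206371524181851e-05
[[-0.7689 -0.1349  0.6249]
 [-0.1051  0.9909  0.0845]
 [-0.6306 -0.0007 -0.7761]] tilt 39.09610744304707
top 342 175
..............................................R...
..............................................R...
..............................................R...
..................................................
..................................................
...............................................R..
...............................................R..
................................................R.
.................................................R
..................................................
..................................................
.................................RRRR.............
............................RRRRRRRRRRRR..........
......................RRRRRRRRRRRRRRRRRR..........
.................RRRRRRRRRRRRRRRRRRRRRRRR.........
...........RRRRRRRRRRRRRRRRRRRRRRRRRRRRRR.........
.........RRRRRRRRRRRRRRR
[... 2348 characters left out ...]
...............RRRRRRRRR.............
.............................RRRRRRRR..ggg........
..............................RRRRRR..ggggg.......
................................RRRR..gggggg......
......................................gggggggg....
.......................................gggggggg...
........................................gggggggg..
.........................................gggggggg.
..........................................ggkggggg
............................................kkgggg
.............................................kkkgg
..............................................gkkg
................................................kk
.................................................k
```

Run:
```python
from st import *
o,M=st();s=get_image("side");t=get_image("top")
p,e=tri(s,(213.5,162),t,(346.5,178.5));print(p,e,M.T@(p-o["eef_pos"]))
print("grip", tri(s,(208.6,173.2),t,(341.3,177.2)))
```

```text
28.625 q [-0.6503  0.0348 -0.3963  0.618   0.4619 -0.6604] p [ 0.6262 -0.1859  0.3217] F [ 1.2782 -0.0813 -0.1859] gap -0.00010129779340308377
[[-0.769  -0.1349  0.6249]
 [-0.1051  0.9909  0.0846]
 [-0.6306 -0.0006 -0.7761]] tilt 39.09236260610365
[ 0.6079 -0.188   0.3497] 0.013612043641386955 [-0.0035  0.0004 -0.0333]
grip (array([ 0.6224, -0.1854,  0.3214]), np.float64(0.0015476109280249091))
```

Call:
jog_arm:
  targets:
    - {"dx": -6,"dy": 0,"dz": 5,"spin": 0}
    - {"dx": 0,"dy": 0,"dz": 0,"spin": 0}
    - {"dx": 3,"dy": 0,"dz": 4,"spin": 0}
    - {"dx": 3,"dy": 0,"dz": 4,"spin": 0}
    - {"dx": 0,"dy": 0,"dz": 0,"spin": 0}

```text
time_s: 29.35
eef_pos: [0.6339, -0.1846, 0.3107]
orientation: [-0.064, 0.94, 0.023, 0.333]
contact_force: [-0.9, 0.9, 1.4]
finger_gap: 0.0001
gripper_force: 0.5
```

Call:
jog_arm:
  targets:
    - {"dx": 3,"dy": 0,"dz": 4,"spin": 0}
    - {"dx": 3,"dy": 0,"dz": 4,"spin": 0}
    - {"dx": 0,"dy": 0,"dz": 0,"spin": 0}

```text
time_s: 29.72
eef_pos: [0.6344, -0.1846, 0.3008]
orientation: [-0.064, 0.94, 0.023, 0.333]
contact_force: [-0.3, 0.1, 1.1]
finger_gap: -0.0
gripper_force: 0.6
```

Call:
jog_arm:
  targets:
    - {"dx": 4,"dy": -1,"dz": 5,"spin": 0}
    - {"dx": 4,"dy": -1,"dz": 5,"spin": 0}
    - {"dx": 4,"dy": -1,"dz": 5,"spin": 0}
    - {"dx": 4,"dy": -1,"dz": 5,"spin": 0}
    - {"dx": 0,"dy": 0,"dz": 0,"spin": 0}

```text
time_s: 30.35
eef_pos: [0.635, -0.1885, 0.2749]
orientation: [-0.064, 0.94, 0.023, 0.333]
contact_force: [-1.0, -1.2, 1.1]
finger_gap: 0.0003
gripper_force: 1.0
```

```bash
cat > lv.py <<'E'
from st import *
o,M=st();t=get_image("top"); s=get_image("side"); P=[]
for im in(s,t):
    f=im["frame"].astype(int); m=((f[...,0]>130)&(f[...,1]<75)&(f[...,2]<75)).astype(np.uint8)
    k,l,stt,ce=cv2.connectedComponentsWithStats(m); i=1+stt[1:,4].argmax()
    r=cv2.minAreaRect(cv2.findNonZero((l==i).astype(np.uint8))); P.append(r[0]); print(r,stt[i][4])
g,e=tri(s,P[0],t,P[1]); print("grip",g,e,"lever",.40-np.arcsin(np.clip((g[2]-.235)/.225,-1,1)),"g-tcp tool",M.T@(g-o["eef_pos"])*1000)
r=spotter.place_of("ram",s)[:1]; print("ram",r and r[0]["position"])
E
python3 lv.py
```

```text
30.35 q [-0.6431  0.0845 -0.4693  0.4938  0.4584 -0.6534] p [ 0.635  -0.1885  0.2749] F [-0.9683 -1.2448  1.1014] gap 0.00034046927003204976
[[-0.7697 -0.1349  0.624 ]
 [-0.1044  0.9909  0.0854]
 [-0.6298  0.0006 -0.7768]] tilt 39.034886460752936
((454.20758056640625, 72.04512786865234), (49.70853805541992, 157.70777893066406), 12.264774322509766) 1958
((344.64605712890625, 180.0709991455078), (10.583868026733398, 33.23784637451172), 82.23483276367188) 261
grip [0.4786 0.0684 0.7438] 0.41790337921704535 lever -1.1707963267948966 g-tcp tool [-201.707   275.8905 -439.9128]
ram [260.4, 250.1]
```

```bash
sed -i 's/k,l,stt,ce=/m[:,400:]=0; k,l,stt,ce=/' lv.py; python3 lv.py | tail -4
```

```text
((392.45538330078125, 157.41049194335938), (17.15694236755371, 47.757755279541016), 13.324532508850098) 484
((344.630859375, 179.9594268798828), (10.809056282043457, 33.23784637451172), 82.23483276367188) 264
grip [0.5205 0.0287 0.5429] 0.3912418626062532 lever -1.1707963267948966 g-tcp tool [-102.9786  230.6054 -260.6091]
ram [261.1, 249.6]
```

```bash
sed -i 's/m\[:,400:\]=0/m[:,260:]=0/' lv.py; python3 lv.py | tail -4
```

```text
((206.49998474121094, 180.49998474121094), (29.121761322021484, 9.707253456115723), 33.690067291259766) 249
((115.25862884521484, 415.1034240722656), (15.625468254089355, 16.675920486450195), 66.80140686035156) 110
grip [0.4617 0.0996 0.6273] 0.6839377282004192 lever -1.1707963267948966 g-tcp tool [-118.3768  308.7509 -356.7994]
ram [257.0, 251.1]
```

```bash
sed -i 's/m\[:,260:\]=0/m[:,(260 if im is s else 400):]=0;m[:,:(150 if im is s else 300)]=0/' lv.py; python3 lv.py | tail -4
```

```text
((206.49998474121094, 180.49998474121094), (29.121761322021484, 9.707253456115723), 33.690067291259766) 249
((344.6369323730469, 180.00405883789062), (10.71898078918457, 33.23784637451172), 82.23483276367188) 262
grip [ 0.6233 -0.1977  0.2871] 0.0016987479428534358 lever 0.16612596261679452 g-tcp tool [  2.9176  -7.5697 -17.0628]
ram [261.0, 248.9]
```

Call:
jog_arm:
  targets:
    - {"dx": 5,"dy": -0.5,"dz": 6,"spin": 0}
    - {"dx": 5,"dy": 0,"dz": 6,"spin": 0}
    - {"dx": 5,"dy": 0,"dz": 6,"spin": 0}
    - {"dx": 5,"dy": 0,"dz": 6,"spin": 0}
    - {"dx": 0,"dy": 0,"dz": 0,"spin": 0}

```text
time_s: 31.58
eef_pos: [0.6347, -0.1889, 0.2436]
orientation: [-0.064, 0.94, 0.023, 0.333]
contact_force: [-1.7, 0.4, 2.3]
finger_gap: 0.0002
gripper_force: 1.5
```

```bash
python3 lv.py | tail -4
```

```text
((250.7660675048828, 59.779823303222656), (23.945661544799805, 23.083616256713867), 16.699241638183594) 229
((345.2317199707031, 182.58538818359375), (10.490996360778809, 32.13557434082031), 83.6598129272461) 258
grip [ 0.5284 -0.1364  0.621 ] 0.04665918454053236 lever -1.1707963267948966 g-tcp tool [-161.3398   66.6494 -354.9814]
ram [259.2, 249.4]
```

Call:
jog_arm:
  targets:
    - {"dx": 6.3,"dy": 0,"dz": 7.8,"spin": 0}
    - {"dx": 6.3,"dy": 0,"dz": 7.8,"spin": 0}
    - {"dx": 6.3,"dy": 1,"dz": 7.8,"spin": 0}
    - {"dx": 6.3,"dy": 1,"dz": 7.8,"spin": 0}
    - {"dx": 6.3,"dy": 1,"dz": 7.8,"spin": 0}

```text
time_s: 32.35
eef_pos: [0.6349, -0.1865, 0.1941]
orientation: [-0.064, 0.94, 0.022, 0.334]
contact_force: [-2.8, -2.8, 3.5]
finger_gap: -0.0001
gripper_force: 2.3
```

Call:
jog_arm:
  targets:
    - {"dx": 6,"dy": 1.5,"dz": 7.4,"spin": 0}
    - {"dx": 6,"dy": 1.5,"dz": 7.4,"spin": 0}
    - {"dx": 0,"dy": 0,"dz": 0,"spin": 0}

```text
time_s: 32.72
eef_pos: [0.6339, -0.1827, 0.1743]
orientation: [-0.064, 0.94, 0.023, 0.333]
contact_force: [-3.5, -3.6, 3.2]
finger_gap: -0.0001
gripper_force: 2.7
```

```bash
sed -i 's/k,l,stt,ce=/m[:150]=0; k,l,stt,ce=/' lv.py; python3 lv.py | tail -4
```

```text
((211.20001220703125, 206.40000915527344), (22.76839828491211, 8.854375839233398), 18.43494987487793) 180
((339.9105224609375, 188.568115234375), (9.731012344360352, 28.319744110107422), 86.42366790771484) 209
grip [ 0.6237 -0.1979  0.183 ] 0.0018019515032970145 lever 0.633397265862699 g-tcp tool [  4.0322 -13.65   -14.4407]
ram [261.0, 256.4]
```

Call:
jog_arm:
  targets:
    - {"dx": 4,"dy": 1,"dz": 5,"spin": 0}
    - {"dx": 4,"dy": 1,"dz": 5,"spin": 0}
    - {"dx": 4,"dy": 1,"dz": 5,"spin": 0}
    - {"dx": 2,"dy": 0,"dz": 2.5,"spin": 0}
    - {"dx": 0,"dy": 0,"dz": 0,"spin": 0}

```text
time_s: 33.5
eef_pos: [0.634, -0.1794, 0.1529]
orientation: [-0.064, 0.94, 0.023, 0.334]
contact_force: [-5.2, 1.7, 5.5]
finger_gap: 0.0003
gripper_force: 3.2
```

Call:
jog_arm:
  targets:
    - {"dx": 2,"dy": 0,"dz": 2.5,"spin": 0}
    - {"dx": 0,"dy": 0,"dz": 0,"spin": 0}

```text
time_s: 33.75
eef_pos: [0.6345, -0.1799, 0.1507]
orientation: [-0.064, 0.94, 0.023, 0.334]
contact_force: [-8.2, 2.5, 11.1]
finger_gap: 0.0001
gripper_force: 6.2
```

```bash
python3 lv.py | tail -4
```

```text
((214.26473999023438, 213.44119262695312), (21.585670471191406, 8.973817825317383), 14.03624439239502) 170
((336.403076171875, 190.75537109375), (9.429903984069824, 27.23577880859375), 86.8201675415039) 175
grip [ 0.6231 -0.1912  0.1566] 0.0015667993433829063 lever 0.755767829628817 g-tcp tool [  6.2049  -9.7121 -12.6868]
ram [259.2, 260.7]
```

Call:
jog_arm:
  targets:
    - {"dx": 1,"dy": 0,"dz": 1.2,"spin": 0}
    - {"dx": 1,"dy": 0,"dz": 1.2,"spin": 0}
    - {"dx": 0,"dy": 0,"dz": 0,"spin": 0}

```text
time_s: 34.28
eef_pos: [0.635, -0.1796, 0.1497]
orientation: [-0.065, 0.939, 0.023, 0.336]
contact_force: [-25.0, 4.5, 32.0]
finger_gap: -0.0001
gripper_force: 18.5
```

Call:
jog_arm:
  targets:
    - {"dx": 1,"dy": 0,"dz": 1.2,"spin": 0}
    - {"dx": 1,"dy": 0,"dz": 1.2,"spin": 0}
    - {"dx": 0,"dy": 0,"dz": 0,"spin": 0}
    - {"dx": 0,"dy": 0,"dz": 0,"spin": 0}

```text
time_s: 34.78
eef_pos: [0.6354, -0.1795, 0.1489]
orientation: [-0.065, 0.939, 0.023, 0.337]
contact_force: [-44.5, 8.1, 56.3]
finger_gap: 0.0001
gripper_force: 32.3
```

```bash
python3 lv.py | tail -4
```

```text
((214.42352294921875, 213.59408569335938), (21.476118087768555, 9.00261402130127), 12.528807640075684) 166
((336.0, 191.5), (28.0, 9.0), 0.0) 170
grip [ 0.6219 -0.191   0.1548] 0.0031505892323559393 lever 0.7644277521444801 g-tcp tool [  7.8218  -9.544  -14.0901]
ram [263.5, 259.0]
```

The sharp force rise (11 to 56 N for a sub-millimetre move) shows the lever is at its end stop with the stamp bearing firmly. Now I ease it up.

Call:
jog_arm:
  targets:
    - {"dx": -2,"dy": 0,"dz": -2.6,"spin": 0}
    - {"dx": -3,"dy": 0,"dz": -3.5,"spin": 0}
    - {"dx": -5,"dy": -1,"dz": -6,"spin": 0}
    - {"dx": -6.3,"dy": -1,"dz": -7.8,"spin": 0}
    - {"dx": -6.3,"dy": -1,"dz": -7.8,"spin": 0}

```text
time_s: 35.55
eef_pos: [0.6348, -0.1844, 0.1801]
orientation: [-0.063, 0.94, 0.022, 0.334]
contact_force: [-2.8, -5.8, 3.3]
finger_gap: -0.0002
gripper_force: 2.4
```

Call:
jog_arm:
  targets:
    - {"dx": -6.3,"dy": -1,"dz": -7.8,"spin": 0}
    - {"dx": -6.3,"dy": -1,"dz": -7.8,"spin": 0}
    - {"dx": -6.3,"dy": 0,"dz": -7.8,"spin": 0}
    - {"dx": -6.3,"dy": 0,"dz": -7.8,"spin": 0}
    - {"dx": -6.3,"dy": 0,"dz": -7.8,"spin": 0}

```text
time_s: 36.17
eef_pos: [0.6347, -0.1846, 0.2299]
orientation: [-0.064, 0.94, 0.023, 0.334]
contact_force: [-1.1, 0.2, 2.3]
finger_gap: -0.0001
gripper_force: 1.0
```

Call:
jog_arm:
  targets:
    - {"dx": -6.3,"dy": 0,"dz": -7.8,"spin": 0}
    - {"dx": -6.3,"dy": 0,"dz": -7.8,"spin": 0}
    - {"dx": -6.3,"dy": 1,"dz": -7.8,"spin": 0}
    - {"dx": -6.3,"dy": 1,"dz": -7.8,"spin": 0}
    - {"dx": -6.3,"dy": 1,"dz": -7.8,"spin": 0}

```text
time_s: 36.8
eef_pos: [0.634, -0.1822, 0.28]
orientation: [-0.064, 0.94, 0.022, 0.334]
contact_force: [-1.0, 0.3, 0.4]
finger_gap: 0.0001
gripper_force: 0.6
```

Call:
jog_arm:
  targets:
    - {"dx": -6.3,"dy": 1,"dz": -7.8,"spin": 0}
    - {"dx": -6.3,"dy": 1,"dz": -7.8,"spin": 0}
    - {"dx": -8,"dy": 0,"dz": -12,"spin": 0}
    - {"dx": -10,"dy": 0,"dz": -20,"spin": 0}
    - {"dx": -10,"dy": 0,"dz": -25,"spin": 0}

```text
time_s: 37.42
eef_pos: [0.6195, -0.1823, 0.3621]
orientation: [-0.064, 0.94, 0.022, 0.333]
contact_force: [-0.2, -0.6, -0.9]
finger_gap: -0.0001
gripper_force: 0.0
```

Call:
jog_arm:
  targets:
    - {"dx": -5,"dy": 0,"dz": -35,"spin": 0}
    - {"dx": 0,"dy": 0,"dz": -40,"spin": 0}
    - {"dx": 0,"dy": 0,"dz": 0,"spin": 0}
    - {"dx": 0,"dy": 0,"dz": 0,"spin": 0}

```text
time_s: 37.92
eef_pos: [0.5767, -0.1883, 0.4225]
orientation: [-0.063, 0.94, 0.022, 0.334]
contact_force: [-0.5, -0.6, -0.3]
finger_gap: 0.0001
gripper_force: 0.0
```

```bash
python3 lv.py
python3 - <<'E'
from h import *
s=get_image("side");t=get_image("top")
d=spotter.outline_of("disc",s)[0]; print("disc",d["position"],d["confidence"],d["mask"].sum())
y,x=np.where(d["mask"]); P=np.array([atz(s,(u,v),.05)[:2] for u,v in zip(x,y)]); print(P.min(0),P.max(0))
for k in("weight","spool_white","spool_brown","dye_jar","hammer"): print(k,[[np.round(r["position"],1) for r in spotter.outline_of(k,im)[:1]] for im in (s,t)])
for k in("spool_white","spool_brown","dye_jar","hammer"): print(k,[[np.round(r["position"],1) for r in spotter.place_of(k,im)[:1]] for im in (s,t)])
E
```

```text
37.925 q [-0.727  -0.0702 -0.2311  0.9234  0.4984 -0.7357] p [ 0.5767 -0.1883  0.4225] F [-0.5067 -0.5524 -0.2687] gap 0.0001415955264618898
[[-0.7694 -0.1343  0.6245]
 [-0.1045  0.9909  0.0843]
 [-0.6302 -0.0005 -0.7765]] tilt 39.06314349649376
((208.32928466796875, 172.9634246826172), (31.703277587890625, 10.151294708251953), 38.65980911254883) 254
((324.4066467285156, 369.0273132324219), (55.82375717163086, 106.52912902832031), 42.745426177978516) 2796
grip [ 0.3013 -0.2745  0.0641] 0.38901477981442917 lever 1.2622896558043466 g-tcp tool [446.7624 -48.378   99.0049]
ram [262.1, 245.4]
disc [258.9, 262.8] 0.7 525
[ 0.56962273 -0.08829632] [6.58930766e-01 3.91647997e-04]
weight [[array([406.8, 341.2])], [array([131.4, 224.4])]]
spool_white [[array([336.3, 366.4])], [array([168.2, 165.6])]]
spool_brown [[], [array([374.2, 156.5])]]
dye_jar [[array([229.2, 315.4])], [array([267.7, 140.3])]]
hammer [[array([195. , 194.2])], [array([403.1, 223.4])]]
spool_white [[array([333.6, 371.5])], []]
spool_brown [[array([163.3, 254.4])], [array([369.8, 156.5])]]
dye_jar [[array([229.7, 322.9])], [array([267.3, 145.4])]]
hammer [[array([202.6, 179.5])], [array([170.3, 165.4])]]
```

```bash
python3 -c "
from plant import manip
print(manip.job_done())"
```

```text
the job is handed in; nothing more can be done
None
```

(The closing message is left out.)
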